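# Assemble the sieve stack on the shaker

## Task

Build the sieve stack on the small grey shaker, from the bottom up: the blue fine sieve goes into the shaker's steel pan, then the yellow medium sieve on it, then the red coarse sieve, and last the green lid with the black knob. Each must sit level and fully home in the one below. Leave the brown bottles standing where they are.

Things in the scene. Friction and masses are not known exactly. Their poses are not given: they have to be found in the camera images.
- fine_sieve_centre (a point): Loose blue round sieve, open on top, very fine wire mesh floor. Outer wall dia 64 mm (grip here), rim inner dia 59; height 40: the lowest 7 mm is a black spigot, dia 53 tapering to 46, on which it stands. The spigot drops into the rim below (3 mm play all round) till the wall rests on that rim: each sieve adds 33 mm. Point: on the axis, half-way up, 20 mm above the foot; z up. About 60 g.
- medium_sieve_centre (a point): Loose yellow round sieve, open on top, medium wire mesh floor. Outer wall dia 64 mm (grip here), rim inner dia 59; height 40: the lowest 7 mm is a black spigot, dia 53 tapering to 46, on which it stands. The spigot drops into the rim below (3 mm play all round) till the wall rests on that rim: each sieve adds 33 mm. Point: on the axis, half-way up, 20 mm above the foot; z up. About 60 g.
- coarse_sieve_centre (a point): Loose red round sieve, open on top, coarse (about 9 mm openings) wire mesh floor. Outer wall dia 64 mm (grip here), rim inner dia 59; height 40: the lowest 7 mm is a black spigot, dia 53 tapering to 46, on which it stands. The spigot drops into the rim below (3 mm play all round) till the wall rests on that rim: each sieve adds 33 mm. Point: on the axis, half-way up, 20 mm above the foot; z up. About 60 g.
- lid_knob (a point): Loose green lid disc, dia 64, 6 mm thick, on a grey spigot like the sieves' (7 mm high), on which it stands; on top a black upright knob, dia 22, 30 mm high, to grip. Height 43 mm, disc top 13 mm above the foot. Point: on the axis, 31 mm above the foot, 12 mm below the knob's top; z up. Seated, the disc rests on the red sieve's rim, this point 44 mm above that sieve's centre point. About 60 g.
- pan_rim (a point): Centre of the open rim of the round steel pan fixed on the sieve shaker, a fixed grey block 100 x 100 mm, 40 mm high, with a dial and buttons on its front and a black disc (dia 82) under the pan. Pan: outer dia 64, inner 59, 23 mm deep. The rim is 72 mm above the worktop; z up. A sieve seated in it has its centre point 13 mm above this point.
- tall_bottle_centre (a point): Brown bottle with black cap, 45 mm in diameter, 90 mm high, loose, a bystander that may stand among the work. This point is on its axis, half-way up, 45 mm above the surface; z up.
- small_bottle_centre (a point): Small brown bottle with white cap, 32 mm in diameter, 62 mm high, loose, a bystander that may stand among the work. This point is on its axis, half-way up, 31 mm above the surface; z up.

How it is judged (in metres and radians):
On the way, in this order (a step that is already met when the one before it is completed fails the run):
1. the blue fine sieve is seated in the shaker's steel pan (horizontal distance between fine_sieve_centre and pan_rim below 0.007 m and z of fine_sieve_centre in the frame of pan_rim between 0.0095 and 0.0165 m and angle between fine_sieve_centre's own z axis and vertical below 0.08 rad), for 0.2 s.
2. the yellow medium sieve is seated in the blue one (horizontal distance between medium_sieve_centre and fine_sieve_centre below 0.007 m and z of medium_sieve_centre in the frame of fine_sieve_centre between 0.0295 and 0.0365 m and angle between medium_sieve_centre's own z axis and vertical below 0.08 rad), for 0.2 s.
3. the red coarse sieve is seated in the yellow one (horizontal distance between coarse_sieve_centre and medium_sieve_centre below 0.007 m and z of coarse_sieve_centre in the frame of medium_sieve_centre between 0.0295 and 0.0365 m and angle between coarse_sieve_centre's own z axis and vertical below 0.08 rad), for 0.2 s.
4. the lid is seated in the red sieve (horizontal distance between lid_knob and coarse_sieve_centre below 0.007 m and z of lid_knob in the frame of coarse_sieve_centre between 0.0405 and 0.0475 m and angle between lid_knob's own z axis and vertical below 0.08 rad), for 0.2 s.
At the end, for the whole second after the job is handed in: From the bottom up, the shaker's pan carries the blue, yellow and red sieves and the lid, each seated in the one below: axes within 7 mm of one another, height within 3.5 mm of fully home, tilted less than 0.08 rad, all at rest (all of step 1 and all of step 2 and all of step 3 and all of step 4 and linear speed of each of fine_sieve, medium_sieve, coarse_sieve, sieve_lid below 0.02 m/s and angular speed of each of fine_sieve, medium_sieve, coarse_sieve, sieve_lid below 0.2 rad/s); the robot touches nothing.
It fails at once if a bottle is pushed more than 30 mm or tipped (distance of any of tall_bottle_centre, small_bottle_centre from where it was at the start of the episode above 0.03 m or angle between any of tall_bottle_centre, small_bottle_centre's own z axis and vertical above 0.4 rad).
It also fails if it takes over 96 s, if anything falls off the work surface, if the arm or the gripper's body presses on something with over 40 N, if the wrist force passes 120 N, or if a joint passes its speed limit or range.

## Robot

A 6-joint arm with a two-finger parallel gripper is mounted at the origin on a cart in front of the work surface, level with it; the furniture and walls round the work are solid. World frame = base frame: x ahead of the robot, y to its left, z up, the work surface at z = 0. Lengths are in m, angles in degrees, forces in N, time in s.
With the tool pointing down it reaches from about 0.275 to 0.85 m from the base axis. Payload 19 kg.
Tool frame: the origin (TCP) lies at the very end of the fingers, on their centre line; the grasp point (between the pads) lies env.grip_depth behind it (env.grip_depth is the distance from the TCP to the grasp point, in m); y points along the fingers, z is the direction in which the jaws open and shut, and the axes are right-handed (so a half turn about y gives the same grasp; the last joint's range is limited). The gripper opens to 85 mm and grips with 20 to 120 N. Pads are 22 mm wide; open, the fingers measure 114 mm over their backs; the gripper's body (76 mm by 85 mm) begins 54 mm behind the grasp point. The pads swing forward as they close: fully open they stand 13 mm farther back than shut.
Start: joints at [58.098, 8.623, 82.357, -0, 89.026, -7.678], TCP at [0.236, 0.524, 0.231] pointing down, gripper open.
Joint ranges: [-160.23, 160.23], [-39.13, 120.54], [6.94, 153.29], [-79.49, 259.48], [9.18, 160.14], [-161.06, 161.06]. Speed limits (degrees/s): [108.29, 108.29, 127.2, 172.46, 172.46, 172.46].

## Interface

Orientations are given as a 3x3 rotation matrix whose columns are the frame's x, y, z axes.
In Python, from workcell import env gives the robot as it stands.
- The arm moves only by the tool jog_arm, never from a script. Its argument "series" is one flat list of numbers, 7 for each row, row after row: the shift along the tool's x, y, z in mm, then the turn, a rotation vector about the tool's x, y, z in rad, then the closure, from 0 (fully open) to 1 (shut). A call has 1 to 20 rows; each row is the pose to reach, as a shift and turn from the pose commanded when the call began, along the tool's axes at that moment; what a row does not reach only later rows make up. A row lasts 1/8 s, in which the tool goes at most 62.5 mm and 10.7 degrees, less where a joint would pass 70% of its speed; a pose out of reach is approached as far as the arm can. A call with a gripper value outside its range is refused whole. The fingers move at their own pace and stop on an object; "squeeze" is the grip in N (left out, the last holds). Time passes only in rows, so rows that repeat a pose let the fingers close. It gives the time, the measured TCP pose, the force and the opening at its end, in the units of the state.
- env.get_state(): the state, without advancing time (a new reading comes with each control period).
- env.get_image(name): name is "side" or "top" or "wrist"; returns a dict with "image" (384x512x3 uint8, red, green, blue), "intrinsics" (3x3 intrinsics, pixels), "world_from_camera" (4x4, takes a point from camera to world coordinates). Camera axes: x right, y up, looking along -z (the intrinsics and any distortion apply to the point x, -y, -z); pixel columns grow to the right and rows downward; lengths in m; the calibration is good to about 2 mm. A picture is of the moment at which its call begins. There is no depth.
- env.close_job(): hands the job in, once; it reports no verdict.
The state is a dict: "time_s": time; "joint_pos": joint angles; "dq": joint speeds; "joint_torque": joint torques, N m; "tcp_pos": TCP position; "ee_rot": TCP orientation; "force": force on the tool from outside, world axes, zero at the start; "ft_torque": the same for the moment, N m; "width": finger opening in m.
Only numpy, scipy, OpenCV 4.12 (cv2) and the standard library are available. Lean on these libraries where they do the work, as an engineer would, in place of code of your own. Each camera call takes 0.05 s, during which the arm holds its last target.

## Working session

There is one attempt and no reset: what is moved stays moved. The work goes in short steps, Python scripts to look and compute and a tool call to move; the robot and the scene stay as the last step left them, time stands still between calls to the robot, and variables do not carry over. Pictures are saved under pics/ and viewed, and the job is handed in when it is done.

Besides the shell and the picture viewer there is one more tool, called after ">>>" in YAML: its name, and indented under it one key for each argument. jog_arm: Moves the arm, as the interface text tells. Its arguments: {"type":"object","properties":{"series":{"type":"array","items":{"type":"number"}},"squeeze":{"type":"number"}},"required":["series"]}

```bash
mkdir -p pics; ls; python3 - <<'E'
from workcell import env
import cv2, numpy as np
s=env.get_state()
for k,v in s.items(): print(k,v)
print(env.grip_depth)
for n in ["side","top","wrist"]:
    d=env.get_image(n); cv2.imwrite(f"pics/{n}0.png",d["image"][:,:,::-1])
    print(n,d["intrinsics"].tolist(),np.round(d["world_from_camera"],4).tolist(),d.keys())
E
```

```text
pics
time_s 0.0
joint_pos [ 5.80992189e+01  8.64932743e+00  8.23934132e+01  1.23967508e-03
  8.90245811e+01 -7.67714343e+00]
dq [-0.00103758 -0.06840016 -0.02958613  0.04314905  0.04948251  0.10559971]
joint_torque [-6.65233347e-04 -7.13087153e+01 -5.70847750e+01 -4.34054591e-04
  9.59264464e-03  1.23774012e-04]
tcp_pos [0.23580014 0.52416117 0.23068805]
ee_rot [[ 9.11950709e-01 -6.39287405e-04  4.10299276e-01]
 [-4.10299735e-01 -9.86089724e-04  9.11950193e-01]
 [-1.78406373e-04 -9.99999309e-01 -1.16156468e-03]]
force [ 0.68224244 -0.26469638 -0.24698143]
ft_torque [-0.02993907  0.02785853  0.02736251]
width 0.08566714506614997
0.0187
side [[387.3216731740877, 0.0, 257.98400934646526], [0.0, 387.3216731740877, 188.51185801777973], [0.0, 0.0, 1.0]] [[0.9592, 0.1428, -0.2441, 0.2694], [-0.2828, 0.4746, -0.8335, -0.8163], [-0.0032, 0.8685, 0.4957, 0.6021], [0.0, 0.0, 0.0, 1.0]] dict_keys(['image', 'intrinsics', 'world_from_camera'])
top [[404.95741572198153, 0.0, 260.3127263440173], [0.0, 404.95741572198153, 187.6726061325399], [0.0, 0.0, 1.0]] [[-0.0112, 0.9869, -0.1608, 0.3247], [-0.9999, -0.01, 0.0085, 0.0153], [0.0068, 0.1609, 0.987, 1.2582], [0.0, 0.0, 0.0, 1.0]] dict_keys(['image', 'intrinsics', 'world_from_camera'])
wrist [[312.98848342246777, 0.0, 253.3423568648443], [0.0, 312.98848342246777, 188.7417284723606], [0.0, 0.0, 1.0]] [[0.4096, -0.8653, -0.2889, 0.161], [0.9123, 0.3882, 0.1306, 0.5576], [-0.0008, -0.3171, 0.9484, 0.373], [0.0, 0.0, 0.0, 1.0]] dict_keys(['image', 'intrinsics', 'world_from_camera'])
```

View pics/side0.png

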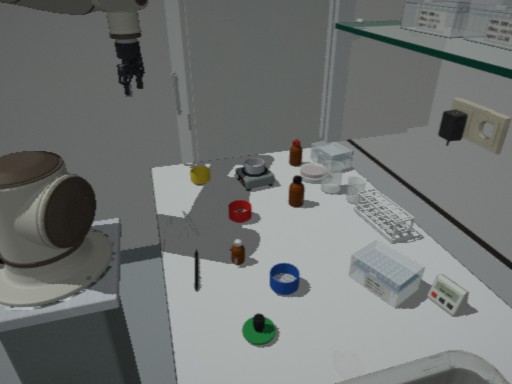

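View pics/top0.png

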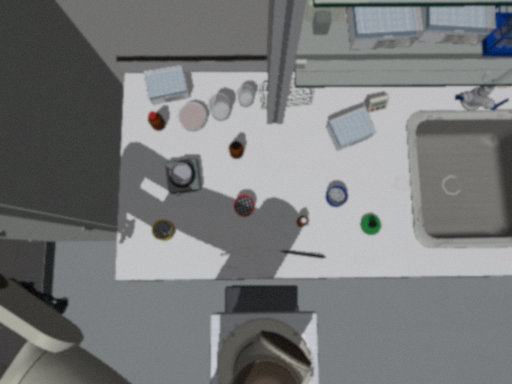

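View pics/wrist0.png

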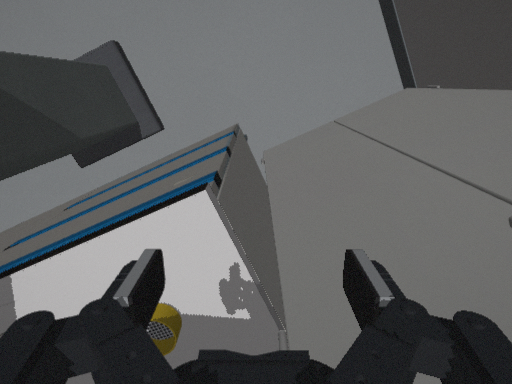

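```bash
cat > h.py <<'E'
import numpy as np, cv2, json, os
from workcell import env
def ray(d,u,v):
    K=np.array(d["intrinsics"]);T=np.array(d["world_from_camera"])
    c=np.array([(u-K[0,2])/K[0,0],-(v-K[1,2])/K[1,1],-1.])
    return T[:3,3],T[:3,:3]@c
def at(d,u,v,z):
    o,r=ray(d,u,v); return o+r*(z-o[2])/r[2]
def proj(d,p):
    K=np.array(d["intrinsics"]);T=np.array(d["world_from_camera"])
    c=T[:3,:3].T@(np.array(p)-T[:3,3]); return K[0,0]*c[0]/-c[2]+K[0,2], K[1,1]*-c[1]/-c[2]+K[1,2]
def crop(d,name,x0,y0,x1,y1,s):
    im=d["image"][y0:y1,x0:x1,::-1]
    cv2.imwrite("pics/"+name,cv2.resize(im,None,fx=s,fy=s,interpolation=cv2.INTER_CUBIC))
E
python3 - <<'E'
from h import *
d=env.get_image("top"); crop(d,"topA.png",120,130,280,250,5); crop(d,"topB.png",280,160,400,250,6)
d=env.get_image("side"); crop(d,"sideA.png",180,130,320,230,5); crop(d,"sideB.png",220,225,320,345,5)
E
```

```text
(no output)
```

View pics/topA.png

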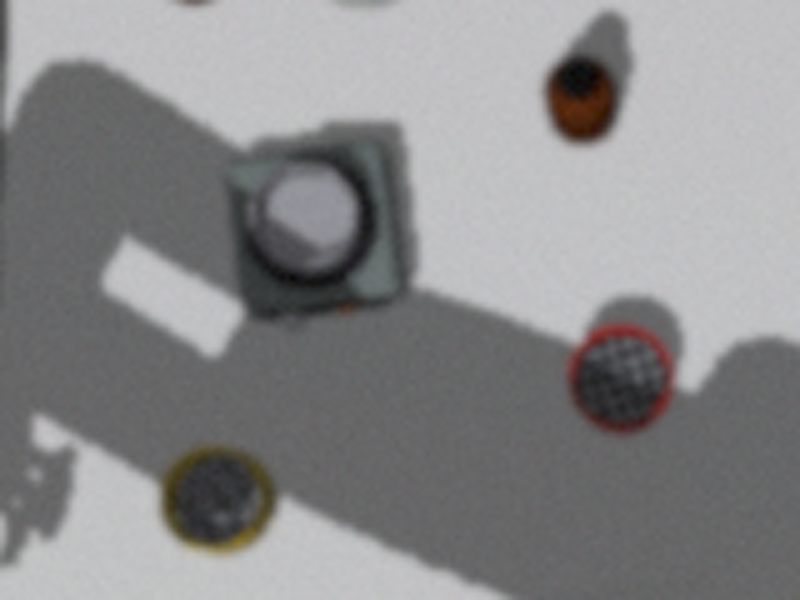

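View pics/topB.png

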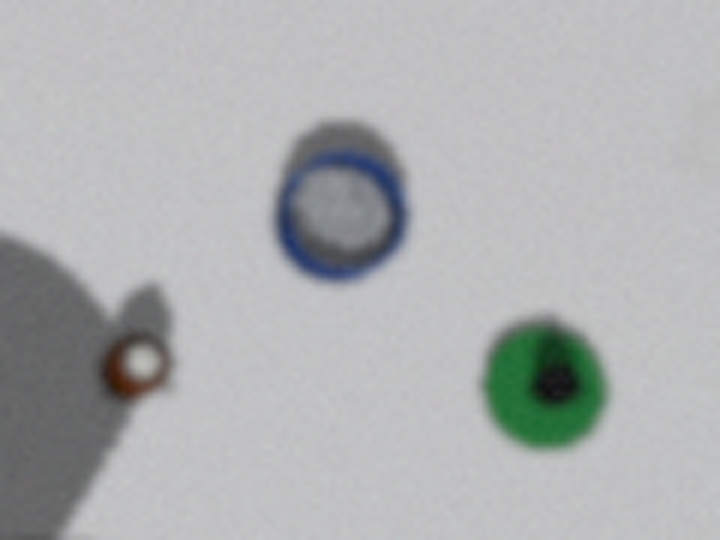

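View pics/sideA.png

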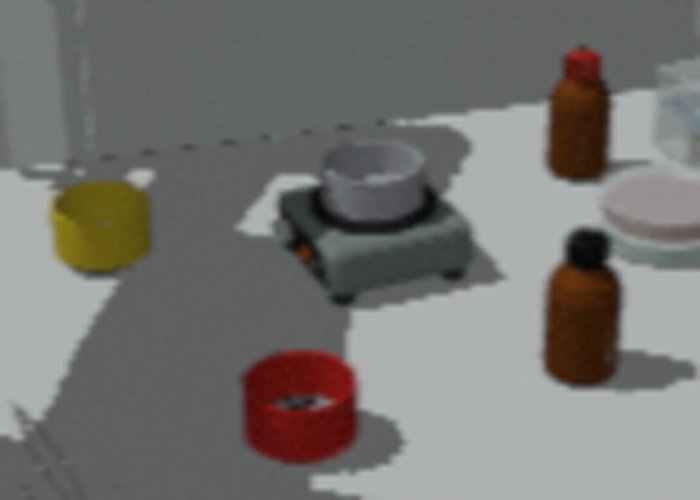

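View pics/sideB.png

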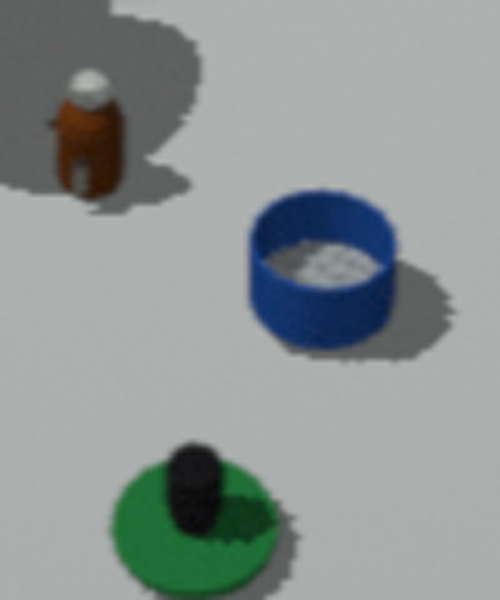

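```bash
python3 - <<'E'
from h import *
t=env.get_image("top"); s=env.get_image("side")
def A(u,v):return 120+u/5,130+v/5
def B(u,v):return 280+u/6,160+v/6
def SA(u,v):return 180+u/5,130+v/5
def SB(u,v):return 220+u/5,225+v/5
for n,p,z,q in [("blue",B(342,215),.04,SB(323,240)),("yellow",A(218,499),.04,SA(102,208)),("red",A(621,379),.04,SA(300,380)),("pan",A(310,212),.072,SA(373,167)),("lid",B(546,383),.013,SB(195,522)),("knobtop",B(556,382),.043,SB(194,460)),("tall",A(577,77),.09,SA(588,247)),("small",B(142,362),.062,SB(90,82))]:
    a=at(t,*p,z);b=at(s,*q,z)
    print(n,a.round(4),b.round(4),"r",np.hypot(*a[:2]).round(3),"az",np.degrees(np.arctan2(a[1],a[0])).round(1))
E
```

```text
blue [ 0.4956 -0.2282  0.04  ] [ 0.4981 -0.2335  0.04  ] r 0.546 az -24.7
yellow [0.3983 0.2957 0.04  ] [0.4018 0.2855 0.04  ] r 0.496 az 36.6
red [0.468  0.0542 0.04  ] [0.4724 0.0512 0.04  ] r 0.471 az 6.6
pan [0.5664 0.2381 0.072 ] [0.565  0.2296 0.072 ] r 0.614 az 22.8
lid [ 0.4114 -0.3347  0.013 ] [ 0.4107 -0.3372  0.013 ] r 0.53 az -39.1
knobtop [ 0.4097 -0.3313  0.043 ] [ 0.4112 -0.3345  0.043 ] r 0.527 az -39.0
tall [0.643  0.0779 0.09  ] [0.6415 0.0621 0.09  ] r 0.648 az 6.9
small [ 0.4204 -0.122   0.062 ] [ 0.4234 -0.1274  0.062 ] r 0.438 az -16.2
```

>>> jog_arm:
  series: [123,0,-274,0,0,0,0,123,0,-274,0,0,0,0,123,0,-274,0,0,0,0,123,0,-274,0,0,0,0,123,0,-274,0,0,0,0,123,0,-274,0,0,0,0,546,31,-581,0,-0.4224,0,0,546,31,-581,0,-0.4224,0,0,546,31,-581,0,-0.4224,0,0,546,31,-581,0,-0.4224,0,0,546,31,-581,0,-0.4224,0,0,546,31,-581,0,-0.4224,0,0,546,31,-581,0,-0.4224,0,0,546,31,-581,0,-0.4224,0,0,546,31,-581,0,-0.4224,0,0,546,31,-581,0,-0.4224,0,0,546,31,-581,0,-0.4224,0,0,546,31,-581,0,-0.4224,0,0,546,31,-581,0,-0.4224,0,0]

```text
time_s: 2.72
tcp_pos: [0.4954, -0.2284, 0.2009]
ee_rot: [[1.0, 0.001, -0.001], [0.001, -0.0, 1.0], [0.001, -1.0, -0.0]]
force: [0.1, 0.4, 0.8]
width: 0.0855
```

```bash
python3 - <<'E'
from h import *
d=env.get_image("wrist"); crop(d,"w1.png",0,0,512,384,1.5)
s=env.get_state(); print(s["tcp_pos"],s["ee_rot"].round(4),s["time_s"],s["force"])
for n,p in dict(blue=(.4956,-.2282,.04),tcp=s["tcp_pos"],small=(.42,-.122,.062)).items(): print(n,proj(d,p))
E
```

```text
[ 0.4953743  -0.22857178  0.20089078] [[ 1.e+00  7.e-04 -6.e-04]
 [ 6.e-04 -5.e-04  1.e+00]
 [ 7.e-04 -1.e+00 -5.e-04]] 2.775 [0.19155667 0.62805972 0.32425944]
blue (np.float64(253.63274928918324), np.float64(170.55165870421934))
tcp (np.float64(253.15893989545202), np.float64(252.3829437033816))
small (np.float64(377.52651754959714), np.float64(92.36181258084534))
```

View pics/w1.png

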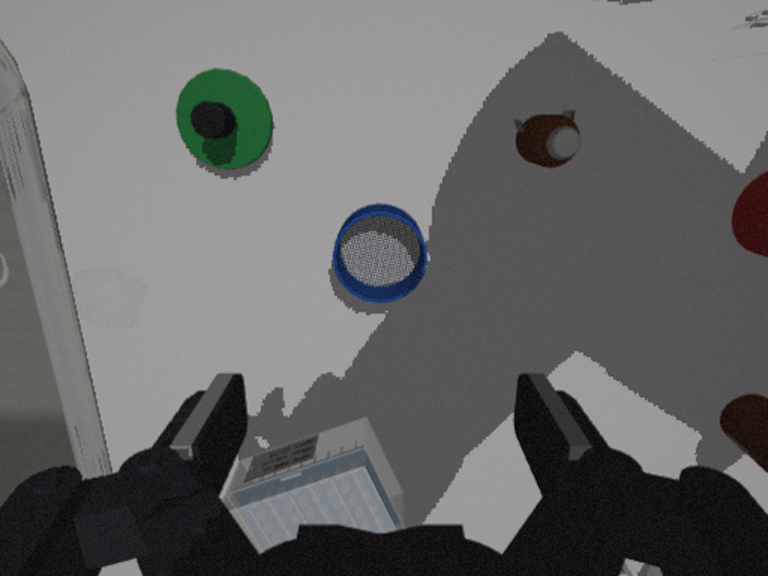

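```bash
cat >> h.py <<'E'
HUE=dict(blue=(100,130),green=(45,80),yellow=(18,38),red=(0,7))
def mask(d,col,near=None,rad=60):
    hsv=cv2.cvtColor(d["image"],cv2.COLOR_RGB2HSV); a,b=HUE[col]
    m=((hsv[...,0]>=a)&(hsv[...,0]<=b)&(hsv[...,1]>110)&(hsv[...,2]>30)).astype(np.uint8)
    if col=="red": m|=((hsv[...,0]>172)&(hsv[...,1]>110)&(hsv[...,2]>30)).astype(np.uint8)
    m=cv2.morphologyEx(m,cv2.MORPH_OPEN,np.ones((2,2),np.uint8))
    n,l,st,c=cv2.connectedComponentsWithStats(cv2.dilate(m,np.ones((3,3),np.uint8)))
    ok=[i for i in range(1,n) if near is None or np.hypot(*(c[i]-near))<rad]
    k=max(ok,key=lambda i:st[i,4])
    return m&(l==k)
def hull_c(pts):
    h=cv2.convexHull(np.float32(pts)); M=cv2.moments(h); return np.array([M["m10"],M["m01"]])/M["m00"],M["m00"],h
def find(d,col,xy0,rings,name=None,upd=True):
    """rings: list of (z,r)"""
    xy=np.array(xy0,float); th=np.linspace(0,2*np.pi,60)
    def sil(xy): return [proj(d,(xy[0]+r*np.cos(t),xy[1]+r*np.sin(t),z)) for z,r in rings for t in th]
    m=mask(d,col,np.array(hull_c(sil(xy))[0])); ys,xs=np.nonzero(m)
    c,a,h=hull_c(np.c_[xs,ys])
    for _ in range(6):
        c0,a0,_h=hull_c(sil(xy))
        J=np.array([(hull_c(sil(xy+e))[0]-c0)/1e-3 for e in np.eye(2)*1e-3]).T
        xy=xy+np.linalg.solve(J,c-c0)
    if name:
        im=cv2.resize(d["image"][:,:,::-1],None,fx=3,fy=3,interpolation=cv2.INTER_CUBIC)
        for z,r in rings:
            p=np.array([proj(d,(xy[0]+r*np.cos(t),xy[1]+r*np.sin(t),z)) for t in th])
            cv2.polylines(im,[np.int32((p+.5)*3-.5)],True,(255,255,255),1)
        x,y=(c*3).astype(int); x=max(x,250);y=max(y,220); cv2.imwrite("pics/"+name,im[y-220:y+220,x-250:x+250])
    return xy,a,a0
def sv(z=0): return [(z+.04,.032),(z+.007,.032)]
E
python3 - <<'E'
from h import *
d=env.get_image("wrist"); print(find(d,"blue",(.4956,-.2282),sv(),"w1b.png"))
d=env.get_image("wrist"); print(find(d,"green",(.411,-.335),[(.013,.032),(.007,.032)],"w1g.png"))
t=env.get_image("top"); print(find(t,"blue",(.4956,-.2282),sv())); print(find(t,"green",(.411,-.335),[(.013,.032),(.007,.032)]));print(find(t,"red",(.468,.054),sv()));print(find(t,"yellow",(.4,.29),sv()))
E
```

```text
(array([ 0.49843058, -0.22797954]), 3166.5, 3328.423528601066)
(array([ 0.41084059, -0.33233098]), 3222.0, 3489.26798345962)
(array([ 0.51252345, -0.25788709]), 2.0, 390.9852405032143)
(array([ 0.41303938, -0.33426338]), 179.0, 348.9329404560849)
(array([0.49228167, 0.06582723]), 1.0, 368.8384794384474)
(array([0.38848504, 0.27441667]), 31.5, 402.81463572662324)
```

View pics/w1b.png

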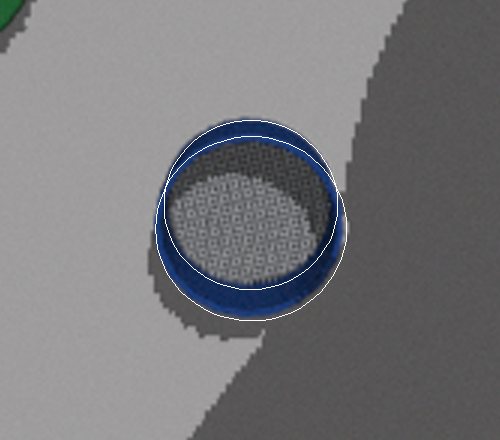

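View pics/w1g.png

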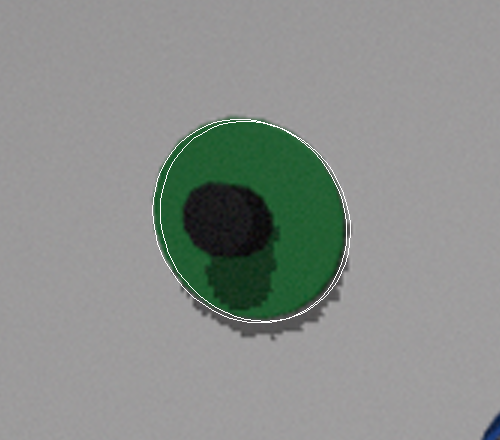

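>>> jog_arm:
  series: [3,60,0,0,0,0,0,3,120,0,0,0,0,0,3,165,0,0,0,0,0,3,192,0,0,0,0,0,3,192,0,0,0,0,0,3,192,0,0,0,0,1,3,192,0,0,0,0,1,3,192,0,0,0,0,1,3,192,0,0,0,0,1,3,192,0,0,0,0,1,3,192,0,0,0,0,1,3,192,0,0,0,0,1,3,192,0,0,0,0,1,3,192,0,0,0,0,1]
  squeeze: 30

```text
time_s: 4.68
tcp_pos: [0.4993, -0.23, 0.0102]
ee_rot: [[1.0, 0.002, 0.0], [-0.0, -0.002, 1.0], [0.002, -1.0, -0.002]]
force: [-1.3, 1.1, 8.1]
width: 0.0625
```

```bash
python3 - <<'E'
from h import *
d=env.get_image("wrist"); crop(d,"w2.png",0,0,512,384,1.5)
d=env.get_image("side"); crop(d,"s2.png",230,215,340,315,6)
s=env.get_state(); print(s["tcp_pos"],s["time_s"],s["force"],s["width"])
E
```

```text
[ 0.49928683 -0.23005522  0.01018414] 4.775 [-0.34724935  1.18310537  8.6903527 ] 0.06229298570912648
```

View pics/w2.png

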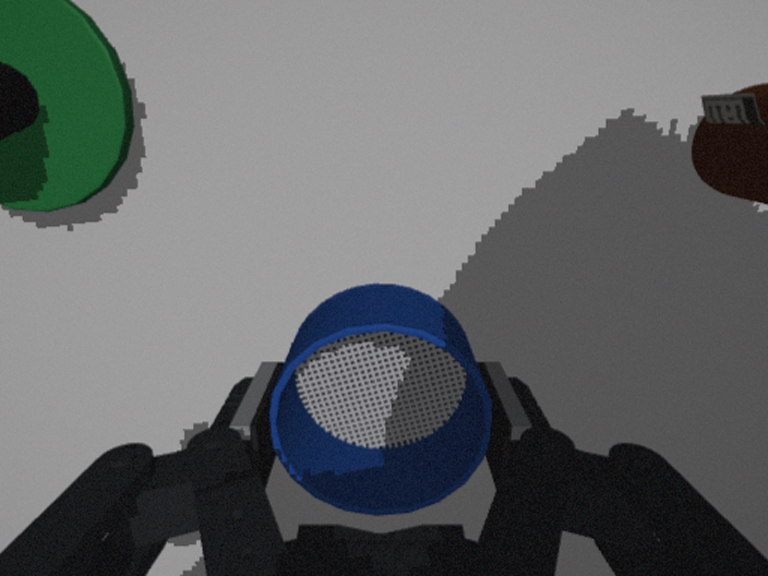

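View pics/s2.png

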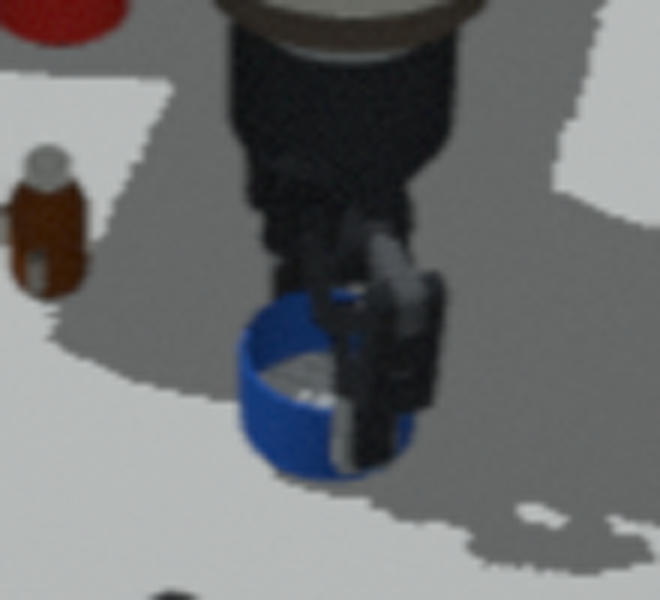

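>>> jog_arm:
  series: [0,-30,0,0,0,0,1,0,-90,0,0,0,0,1,0,-150,0,0,0,0,1,121,-191,465,0,0,0,1,121,-191,465,0,0,0,1,121,-191,465,0,0,0,1,121,-191,465,0,0,0,1,121,-191,465,0,0,0,1,121,-191,465,0,0,0,1,121,-191,465,0,0,0,1,121,-191,465,0,0,0,1,121,-191,465,0,0,0,1,121,-191,465,0,0,0,1,121,-191,465,0,0,0,1]

```text
time_s: 6.52
tcp_pos: [0.6196, 0.2344, 0.1998]
ee_rot: [[1.0, 0.0, 0.002], [-0.002, -0.0, 1.0], [0.0, -1.0, -0.0]]
force: [0.3, -0.4, -0.6]
width: 0.0621
```

```bash
python3 - <<'E'
from h import *
d=env.get_image("wrist"); crop(d,"w3.png",0,0,512,384,1.5); np.save("w3.npy",d,allow_pickle=True)
s=env.get_state(); print(s["tcp_pos"],s["ee_rot"].round(4),s["time_s"],s["force"],s["width"])
E
```

```text
[0.61966462 0.23434637 0.19975379] [[ 1.0e+00  5.0e-04  1.7e-03]
 [-1.7e-03 -1.0e-04  1.0e+00]
 [ 5.0e-04 -1.0e+00 -1.0e-04]] 6.575 [-0.57503769  0.5920309  -0.56458563] 0.06238287940701558
```

View pics/w3.png

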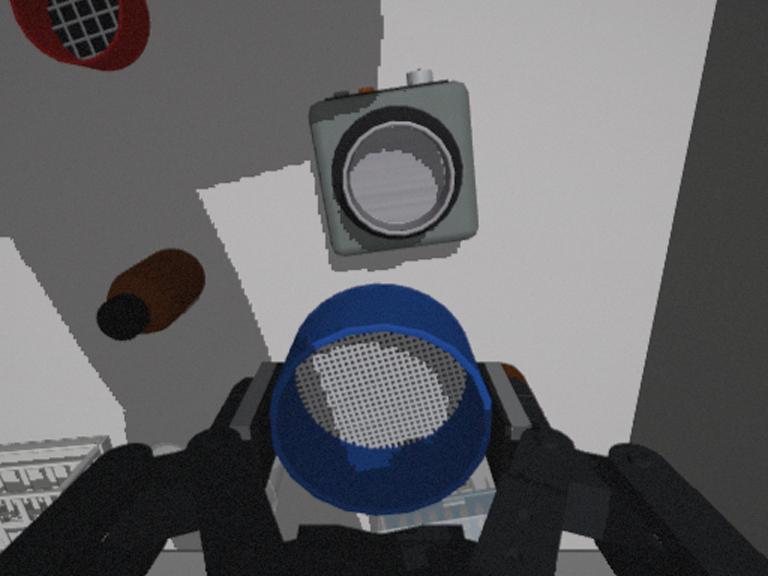

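```bash
python3 - <<'E'
from h import *
d=np.load("w3.npy",allow_pickle=True).item()
crop(d,"w3p.png",215,65,320,170,6)
print(find(d,"blue",(.62,.234),sv(.1998-.0102),"w3b.png"))
for xy in [(.566,.236),(.568,.238),(.5647,.2376)]:
  print(xy,[np.round(((proj(d,(xy[0]+a,xy[1]+b,.072))[0]-215+.5)*6,(proj(d,(xy[0]+a,xy[1]+b,.072))[1]-65+.5)*6)) for a,b in [(0,0),(.032,0),(-.032,0),(0,.032),(0,-.032)]])
E
```

```text
(array([0.61810927, 0.23465018]), 17701.0, 18353.136929308763)
(0.566, 0.236) [array([245., 329.]), array([245., 552.]), array([245.,  89.]), array([472., 329.]), array([ 18., 330.])]
(0.568, 0.238) [array([259., 344.]), array([258., 565.]), array([260., 105.]), array([485., 344.]), array([ 33., 344.])]
(0.5647, 0.2376) [array([256., 320.]), array([256., 543.]), array([257.,  79.]), array([483., 320.]), array([ 29., 320.])]
```

View pics/w3p.png

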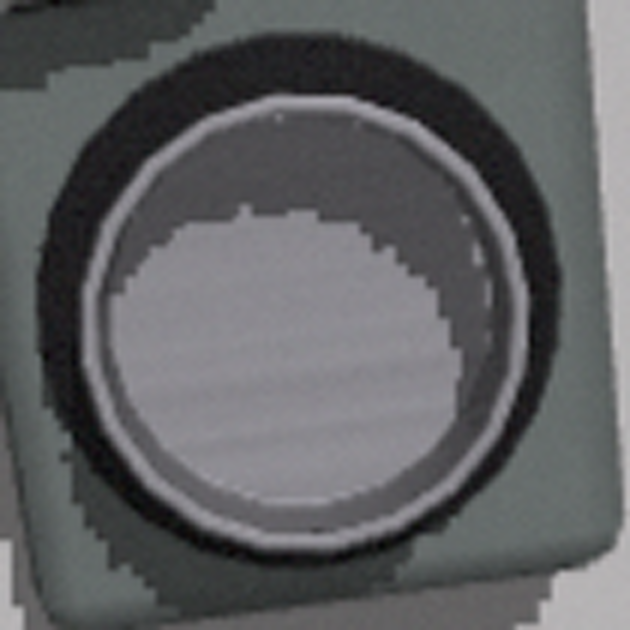

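View pics/w3b.png

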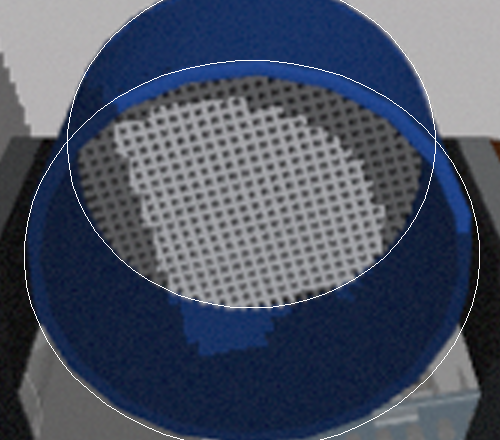

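>>> jog_arm:
  series: [-52,0,10,0,0,0,1,-52,50,10,0,0,0,1,-52,90,10,0,0,0,1,-52,103,10,0,0,0,1,-52,103,10,0,0,0,1,-52,103,10,0,0,0,1]

```text
time_s: 7.32
tcp_pos: [0.5685, 0.2454, 0.0981]
ee_rot: [[1.0, 0.002, 0.001], [-0.001, 0.001, 1.0], [0.002, -1.0, 0.001]]
force: [0.2, 1.0, -0.2]
width: 0.0621
```

```bash
python3 - <<'E'
from h import *
d=env.get_image("wrist"); crop(d,"w4.png",0,0,512,384,1.5)
s=env.get_state(); print(s["tcp_pos"],s["time_s"],s["force"],s["width"])
print(find(d,"blue",s["tcp_pos"][:2],sv(s["tcp_pos"][2]-.0102)))
e=env.get_image("side"); crop(e,"s4.png",220,120,300,200,8); print(proj(e,s["tcp_pos"]))
e=env.get_image("top"); crop(e,"t4.png",140,130,220,210,8)
E
```

```text
[0.56848559 0.2454879  0.09801067] 7.375 [-0.38828819 -0.36867959 -0.21687538] 0.06221685061886881
(array([0.56684765, 0.24570762]), 17809.5, 18338.945295157726)
(np.float64(254.21299084494567), np.float64(153.5975963399249))
```

View pics/w4.png

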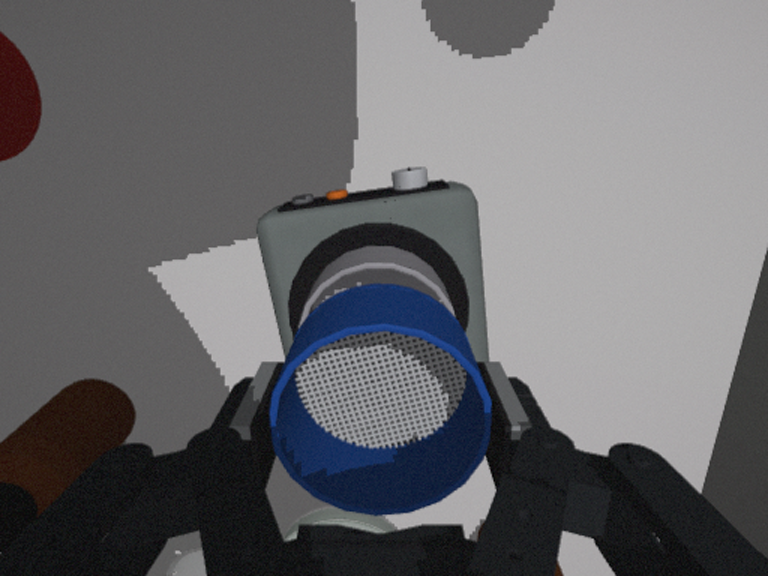

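View pics/s4.png

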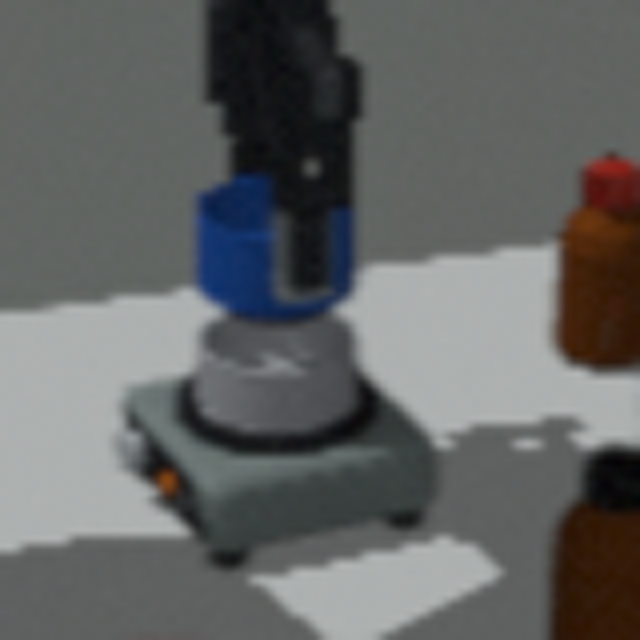

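View pics/t4.png

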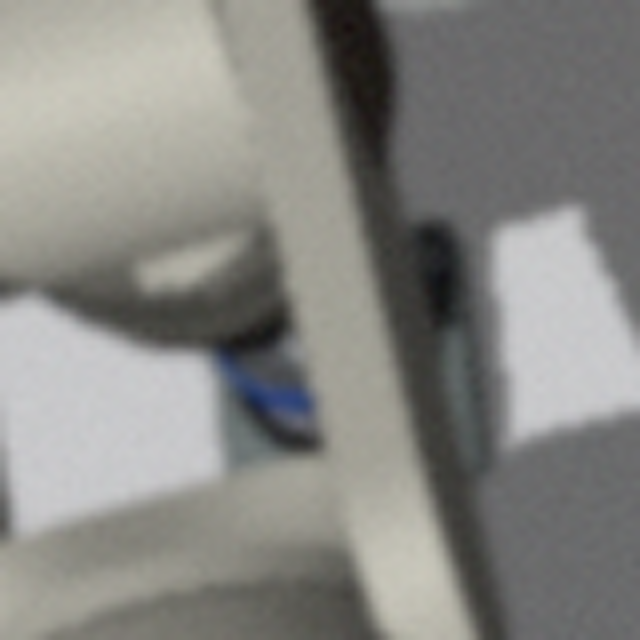

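>>> jog_arm:
  series: [0,5,-1,0,0,0,1,0,10,-1,0,0,0,1,0,15,-1,0,0,0,1,0,19,-1,0,0,0,1,0,22,-1,0,0,0,1,0,23,-1,0,0,0,1,0,23,-1,0,0,0,1]

```text
time_s: 8.35
tcp_pos: [0.5676, 0.2445, 0.0751]
ee_rot: [[1.0, 0.001, 0.0], [-0.0, -0.0, 1.0], [0.001, -1.0, -0.0]]
force: [-12.6, -3.8, 23.9]
width: 0.0623
```

```bash
python3 - <<'E'
from h import *
d=env.get_image("wrist"); crop(d,"w5.png",150,100,350,360,2.3)
s=env.get_state(); print(s["tcp_pos"],s["time_s"],s["force"],s["width"])
e=env.get_image("side"); crop(e,"s5.png",220,120,300,200,8)
E
```

```text
[0.56761192 0.24445207 0.0751143 ] 8.4 [-12.78606047  -3.93477406  23.88656786] 0.06219797198144315
```

View pics/w5.png

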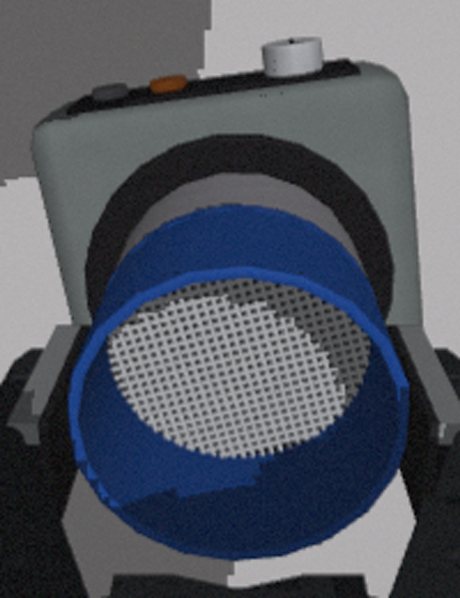

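View pics/s5.png

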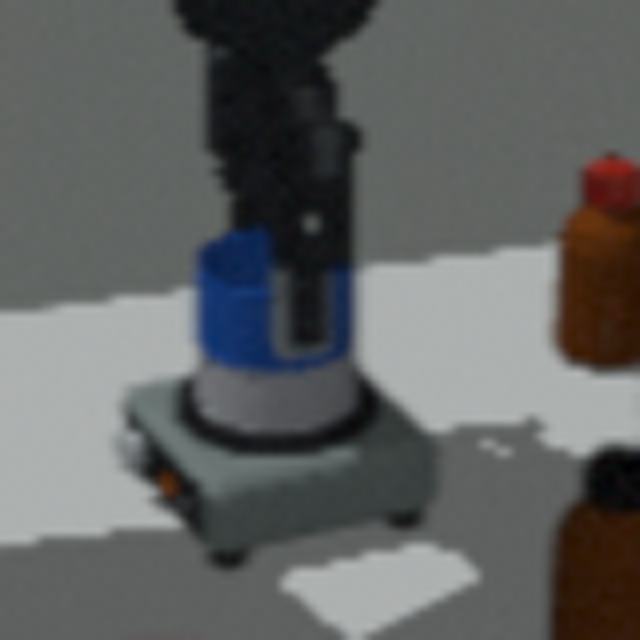

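>>> jog_arm:
  series: [-1,-2,0,0,0,0,1,-1,-2,0,0,0,0,0,-1,-2,0,0,0,0,0,-1,-2,0,0,0,0,0,-1,-2,0,0,0,0,0,-1,-2,0,0,0,0,0,-1,-40,0,0,0,0,0,-1,-100,0,0,0,0,0,-1,-150,0,0,0,0,0,-1,-150,0,0,0,0,0]

```text
time_s: 9.7
tcp_pos: [0.5679, 0.2448, 0.2277]
ee_rot: [[1.0, 0.007, 0.0], [-0.0, 0.002, 1.0], [0.007, -1.0, 0.002]]
force: [0.1, -0.1, -0.1]
width: 0.0854
```

```bash
python3 - <<'E'
from h import *
d=env.get_image("wrist"); crop(d,"w6.png",0,0,512,384,1.5)
s=env.get_state(); print(s["tcp_pos"],s["time_s"],s["force"],s["width"])
print(find(d,"blue",s["tcp_pos"][:2],sv(.065),"w6b.png"))
e=env.get_image("side"); crop(e,"s6.png",220,120,300,200,8)
E
```

```text
[0.5671444  0.24460256 0.22488203] 9.75 [-0.42873346 -0.49720985 -0.75787846] 0.08531087685724621
(array([0.56546588, 0.24524547]), 4180.0, 4291.60432724515)
```

View pics/w6.png

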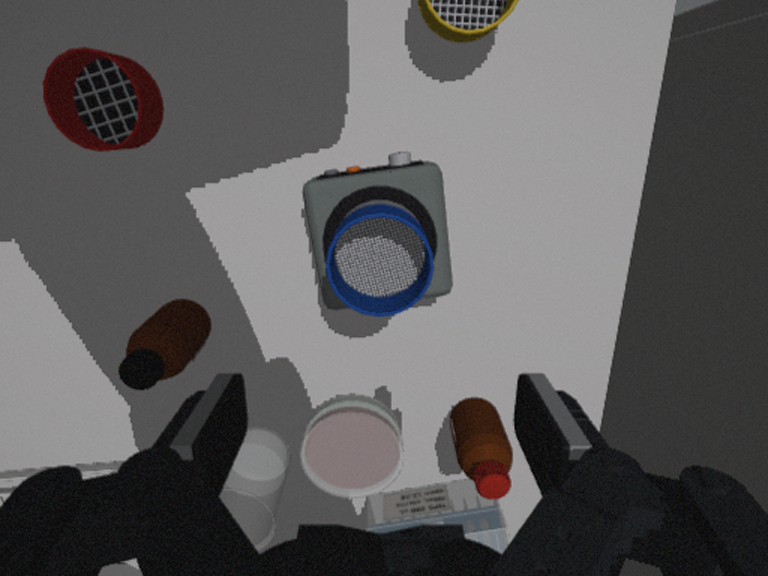

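View pics/w6b.png

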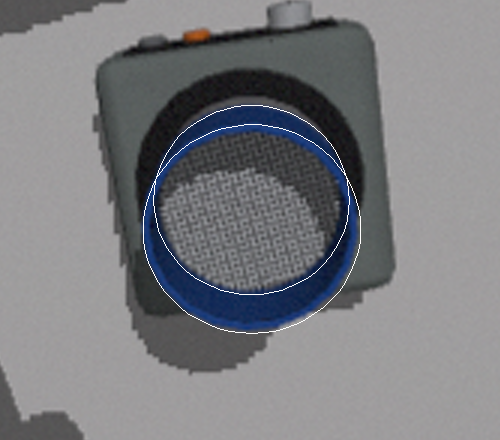

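View pics/s6.png

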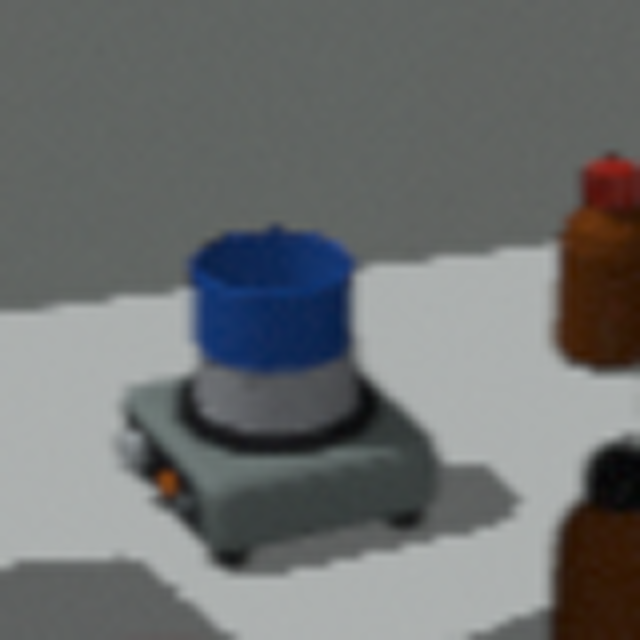

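>>> jog_arm:
  series: [-167,27,53,0,0,0,0,-167,27,53,0,0,0,0,-167,27,53,0,0,0,0,-167,27,53,0,0,0,0,-167,27,53,0,0,0,0,-167,27,53,0,0,0,0]

```text
time_s: 10.55
tcp_pos: [0.4005, 0.2971, 0.1958]
ee_rot: [[1.0, -0.001, 0.001], [-0.001, -0.001, 1.0], [-0.001, -1.0, -0.001]]
force: [-0.0, 0.1, -0.5]
width: 0.0854
```

```bash
python3 - <<'E'
from h import *
d=env.get_image("wrist"); crop(d,"w7.png",0,0,512,384,1.5)
s=env.get_state(); print(s["tcp_pos"],s["ee_rot"].round(3).tolist(),s["time_s"],s["force"],s["width"])
print(find(d,"yellow",(.4,.296),sv(),"w7b.png"))
E
```

```text
[0.40048092 0.29713845 0.19586023] [[1.0, -0.001, 0.001], [-0.001, -0.0, 1.0], [-0.001, -1.0, -0.0]] 10.6 [ 0.20548781 -0.92747022  0.27514036] 0.08546897438430029
(array([0.4010452 , 0.30220839]), 3292.0, 3442.743569059414)
```

View pics/w7.png

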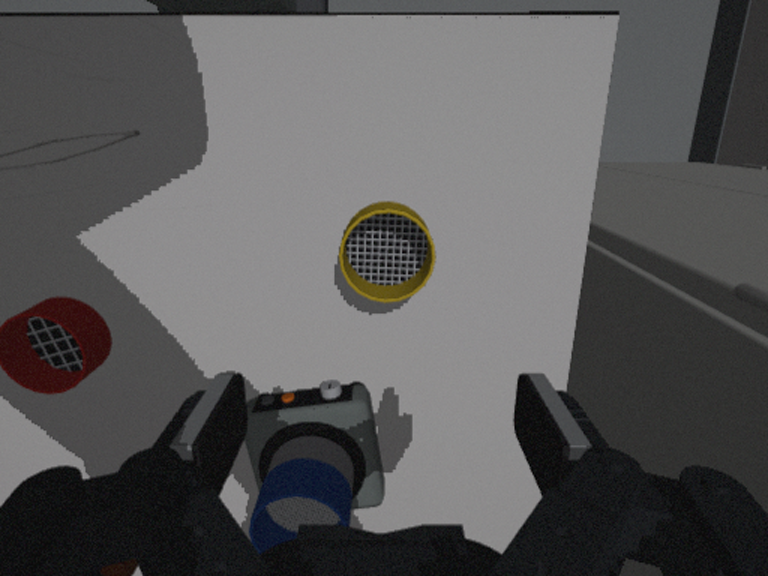

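View pics/w7b.png

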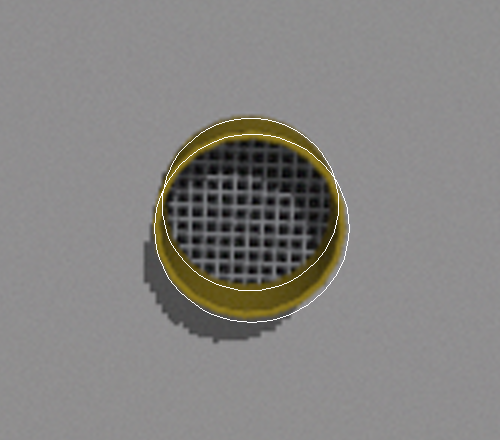

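>>> jog_arm:
  series: [0,55,5,0,0,0,0,0,115,5,0,0,0,0,0,160,5,0,0,0,0,0,187,5,0,0,0,0,0,187,5,0,0,0,0,0,187,5,0,0,0,1,0,187,5,0,0,0,1,0,187,5,0,0,0,1,0,187,5,0,0,0,1,0,187,5,0,0,0,1,0,187,5,0,0,0,1,0,187,5,0,0,0,1,0,187,5,0,0,0,1]

```text
time_s: 12.22
tcp_pos: [0.4007, 0.3028, 0.011]
ee_rot: [[1.0, 0.002, 0.0], [-0.0, 0.001, 1.0], [0.002, -1.0, 0.001]]
force: [-0.5, -2.9, 7.5]
width: 0.0639
```

```bash
python3 - <<'E'
from h import *
d=env.get_image("wrist"); crop(d,"w8.png",0,0,512,384,1.5)
s=env.get_state(); print(s["tcp_pos"],s["time_s"],s["force"],s["width"])
print(find(d,"yellow",s["tcp_pos"][:2],sv()))
E
```

```text
[0.40068549 0.30277092 0.01097325] 12.275 [ 0.04002612 -2.66760427  7.81606082] 0.06404379454692856
(array([0.40017198, 0.30296918]), 17547.5, 18090.43071755627)
```

View pics/w8.png

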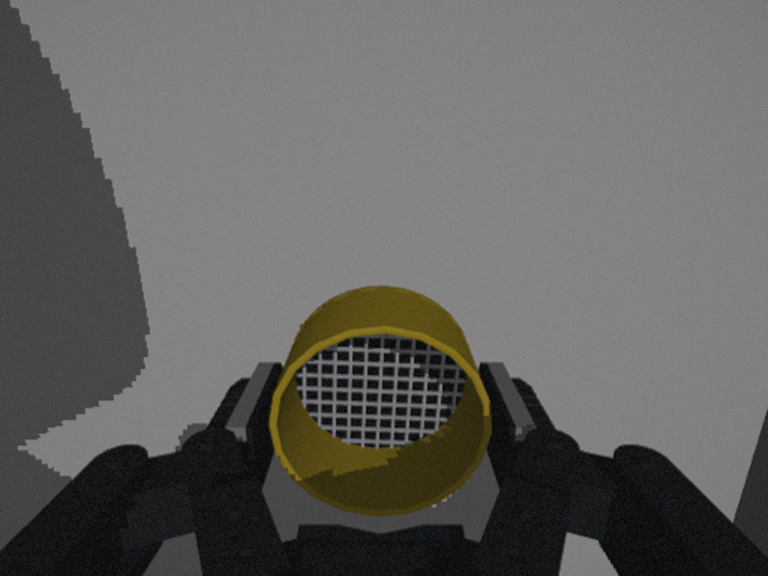

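>>> jog_arm:
  series: [0,-30,0,0,0,0,1,0,-90,0,0,0,0,1,0,-150,0,0,0,0,1,0,-170,0,0,0,0,1,165,-170,-58,0,0,0,1,165,-170,-58,0,0,0,1,165,-170,-58,0,0,0,1,165,-170,-58,0,0,0,1,165,-170,-58,0,0,0,1,165,-145,-58,0,0,0,1,165,-125,-58,0,0,0,1,165,-123,-58,0,0,0,1,165,-123,-58,0,0,0,1,165,-123,-58,0,0,0,1]

```text
time_s: 14.02
tcp_pos: [0.5648, 0.2447, 0.1335]
ee_rot: [[1.0, 0.002, 0.0], [-0.0, 0.0, 1.0], [0.002, -1.0, 0.0]]
force: [-0.1, 0.7, -0.0]
width: 0.0639
```

```bash
python3 - <<'E'
from h import *
d=env.get_image("wrist"); crop(d,"w9.png",130,100,380,360,2.3)
s=env.get_state(); print(s["tcp_pos"],s["time_s"],s["force"],s["width"])
print(find(d,"yellow",s["tcp_pos"][:2],sv(s["tcp_pos"][2]-.011)))
e=env.get_image("side"); crop(e,"s9.png",220,110,300,190,8)
E
```

```text
[0.56483158 0.24462815 0.13327518] 14.075 [-0.19877668 -0.34174355 -0.84172202] 0.06376014957270888
(array([0.56431357, 0.2449764 ]), 17564.0, 18028.592351168045)
```

View pics/w9.png

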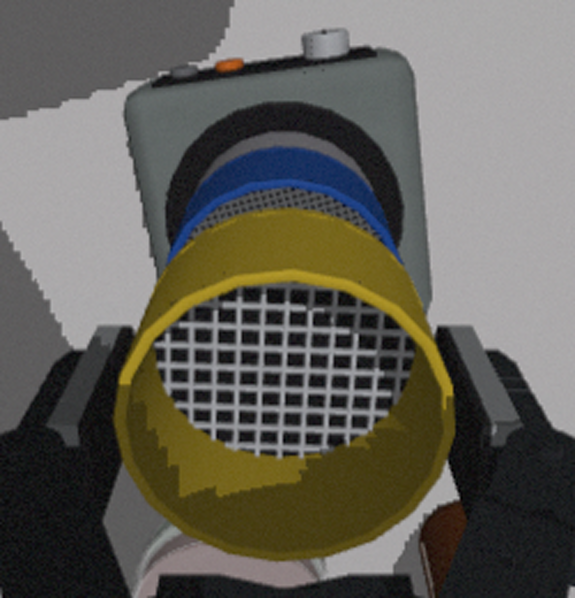

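View pics/s9.png

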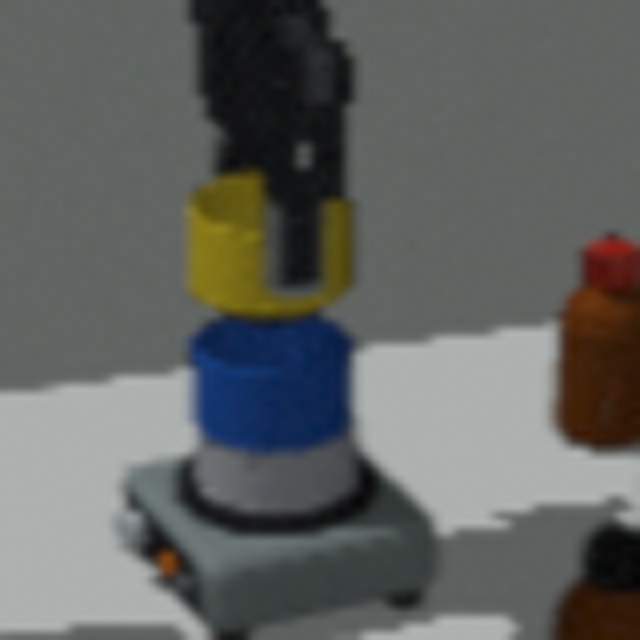

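>>> jog_arm:
  series: [1,5,0,0,0,0,1,1,10,0,0,0,0,1,1,15,0,0,0,0,1,1,19,0,0,0,0,1,1,22,0,0,0,0,1,1,24,0,0,0,0,1,1,25,0,0,0,0,1,1,25,0,0,0,0,1]

```text
time_s: 15.12
tcp_pos: [0.5658, 0.2444, 0.1089]
ee_rot: [[1.0, 0.001, 0.0], [-0.0, 0.0, 1.0], [0.001, -1.0, 0.0]]
force: [-6.9, -3.6, 17.1]
width: 0.0641
```

```bash
python3 - <<'E'
from h import *
s=env.get_state(); print(s["tcp_pos"],s["time_s"],s["force"],s["width"])
e=env.get_image("side"); crop(e,"s10.png",220,110,300,190,8)
E
```

```text
[0.56583898 0.24444546 0.10888246] 15.125 [-6.90661482 -3.5519812  17.06321002] 0.06409799035431162
```

View pics/s10.png

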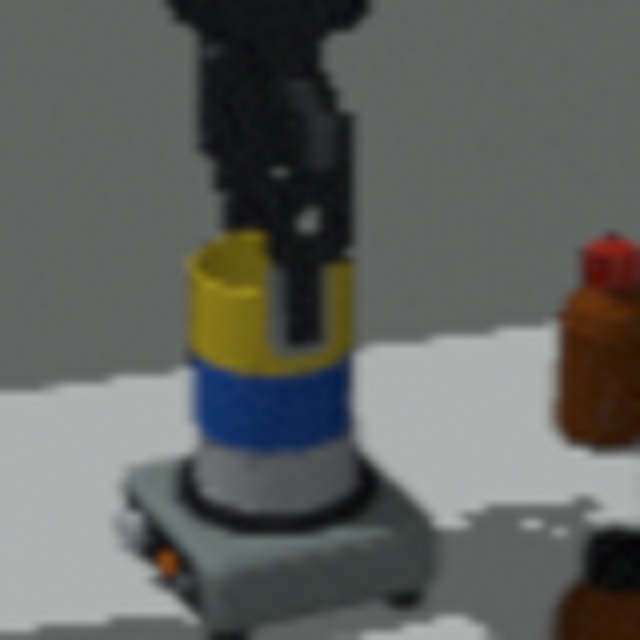

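>>> jog_arm:
  series: [-1,-2,0,0,0,0,1,-1,-2,0,0,0,0,0,-1,-2,0,0,0,0,0,-1,-2,0,0,0,0,0,-1,-2,0,0,0,0,0,-1,-2,0,0,0,0,0,-1,-40,0,0,0,0,0,-1,-100,0,0,0,0,0,-1,-140,0,0,0,0,0,-1,-140,0,0,0,0,0]

```text
time_s: 16.42
tcp_pos: [0.5656, 0.2447, 0.2508]
ee_rot: [[1.0, 0.005, 0.0], [-0.0, 0.001, 1.0], [0.005, -1.0, 0.001]]
force: [-0.9, 0.4, -0.1]
width: 0.0855
```

```bash
python3 - <<'E'
from h import *
d=env.get_image("wrist"); crop(d,"w11.png",0,0,512,384,1.5)
s=env.get_state(); print(s["tcp_pos"],s["time_s"],s["force"],s["width"])
print(find(d,"yellow",(.5655,.245),sv(.098),"w11b.png"))
print(find(d,"red",(.468,.057),sv(),"w11r.png"))
e=env.get_image("side"); crop(e,"s11.png",220,110,300,190,8)
E
```

```text
[0.56498866 0.2445606  0.24840716] 16.475 [-0.22930998  0.20075396 -1.22681936] 0.08546773710592942
(array([0.56469256, 0.24523704]), 4447.0, 4580.369094406371)
(array([0.4722364 , 0.05761565]), 3606.5, 3787.7503856451513)
```

View pics/w11.png

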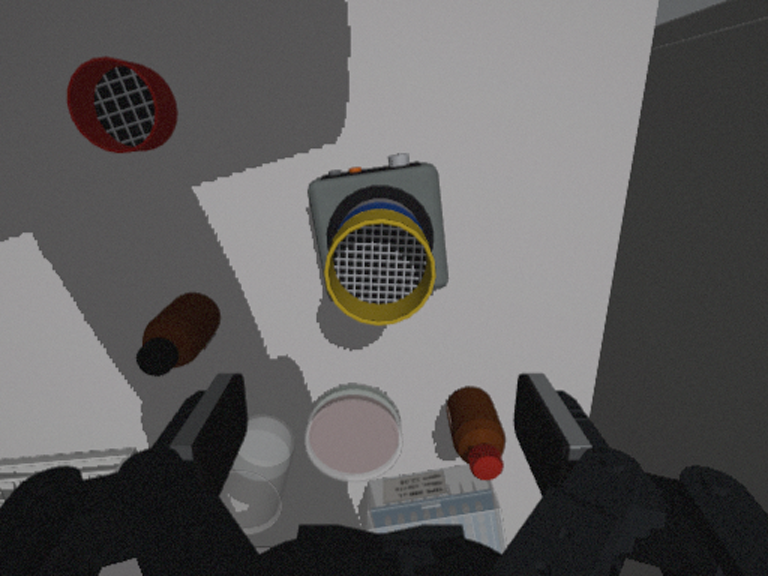

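View pics/w11b.png

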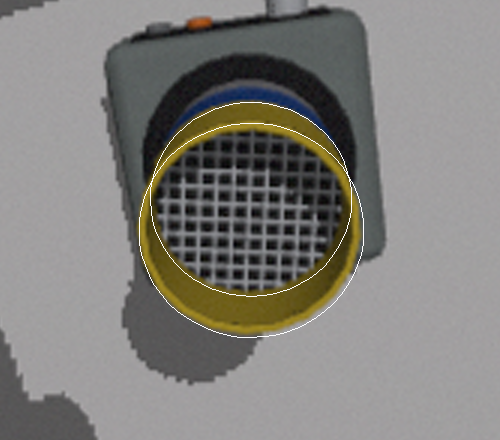

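View pics/s11.png

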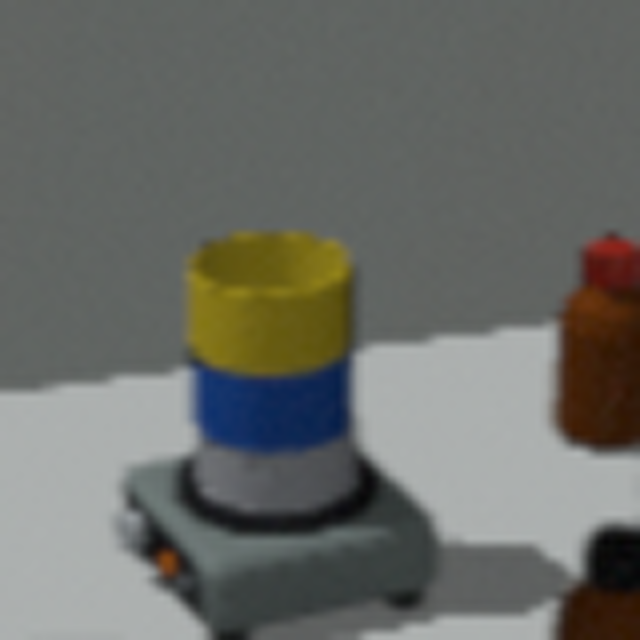

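>>> jog_arm:
  series: [-93,20,-188,0,0,0,0,-93,20,-188,0,0,0,0,-93,50,-188,0,0,0,0,-93,50,-188,0,0,0,0,-93,50,-188,0,0,0,0,-93,50,-188,0,0,0,0,-93,50,-188,0,0,0,0]

```text
time_s: 17.4
tcp_pos: [0.4719, 0.0572, 0.1973]
ee_rot: [[1.0, -0.0, -0.001], [0.001, 0.0, 1.0], [-0.0, -1.0, 0.0]]
force: [-0.6, 1.0, -0.4]
width: 0.0856
```

```bash
python3 - <<'E'
from h import *
d=env.get_image("wrist"); crop(d,"w12.png",0,0,512,384,1.5)
s=env.get_state(); print(s["tcp_pos"],s["ee_rot"].round(3).tolist(),s["time_s"],s["force"],s["width"])
print(find(d,"red",(.472,.057),sv(),"w12r.png"))
E
```

```text
[0.47191804 0.05714122 0.19728031] [[1.0, -0.0, -0.001], [0.001, -0.0, 1.0], [-0.0, -1.0, -0.0]] 17.45 [ 0.49962869 -0.11010972  0.01050719] 0.08536619089193527
(array([0.47188715, 0.05741209]), 3270.0, 3414.385977629572)
```

View pics/w12.png

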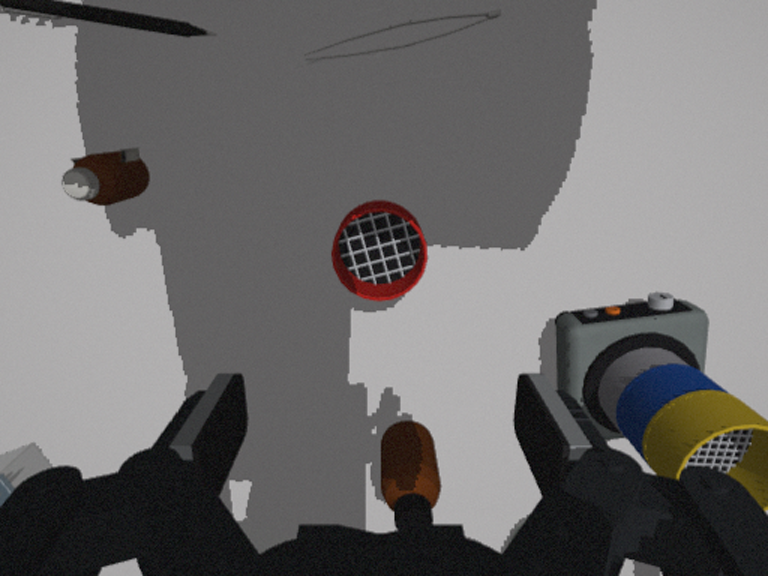

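View pics/w12r.png

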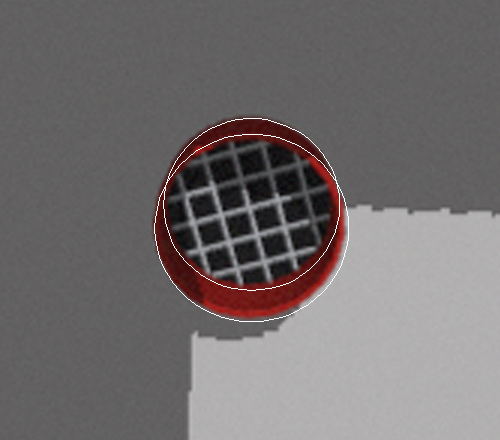

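>>> jog_arm:
  series: [0,55,0,0,0,0,0,0,115,0,0,0,0,0,0,160,0,0,0,0,0,0,188,0,0,0,0,0,0,188,0,0,0,0,0,0,188,0,0,0,0,1,0,188,0,0,0,0,1,0,188,0,0,0,0,1,0,188,0,0,0,0,1,0,188,0,0,0,0,1,0,188,0,0,0,0,1,0,188,0,0,0,0,1,0,188,0,0,0,0,1]

```text
time_s: 19.08
tcp_pos: [0.4726, 0.0566, 0.011]
ee_rot: [[1.0, 0.003, 0.0], [-0.0, 0.0, 1.0], [0.003, -1.0, 0.0]]
force: [-1.3, 2.0, 4.9]
width: 0.062
```

```bash
python3 - <<'E'
from h import *
d=env.get_image("wrist"); crop(d,"w13.png",0,0,512,384,1.5)
s=env.get_state(); print(s["tcp_pos"],s["time_s"],s["force"],s["width"])
print(find(d,"red",s["tcp_pos"][:2],sv()))
E
```

```text
[0.47258071 0.05661775 0.01101003] 19.125 [-0.89491658  1.15961892  6.08288657] 0.06235449384846591
(array([0.47110033, 0.05685651]), 17584.5, 18138.786339671)
```

View pics/w13.png

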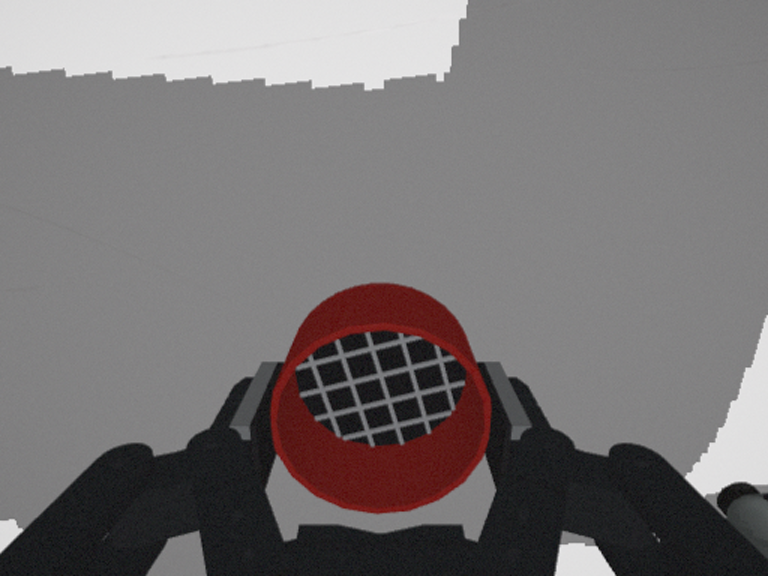

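>>> jog_arm:
  series: [0,-30,0,0,0,0,1,0,-90,0,0,0,0,1,0,-150,0,0,0,0,1,0,-190,0,0,0,0,1,94,-190,188,0,0,0,1,94,-190,188,0,0,0,1,94,-190,188,0,0,0,1,94,-190,188,0,0,0,1,94,-190,188,0,0,0,1,94,-175,188,0,0,0,1,94,-160,188,0,0,0,1,94,-157,188,0,0,0,1,94,-157,188,0,0,0,1,94,-157,188,0,0,0,1]

```text
time_s: 20.88
tcp_pos: [0.5658, 0.2443, 0.1668]
ee_rot: [[1.0, 0.001, 0.001], [-0.001, 0.0, 1.0], [0.001, -1.0, 0.0]]
force: [-0.6, -0.2, -0.5]
width: 0.062
```

```bash
python3 - <<'E'
from h import *
d=env.get_image("wrist"); crop(d,"w14.png",130,100,380,360,2.3)
s=env.get_state(); print(s["tcp_pos"],s["time_s"],s["force"],s["width"])
print(find(d,"red",s["tcp_pos"][:2],sv(s["tcp_pos"][2]-.011)))
e=env.get_image("side"); crop(e,"s14.png",220,100,300,180,8)
E
```

```text
[0.56583632 0.24438774 0.16679208] 20.925 [ 0.16582244 -0.24825486 -0.12600766] 0.062224491611667876
(array([0.56414806, 0.24465249]), 17637.5, 18161.90610131342)
```

View pics/w14.png

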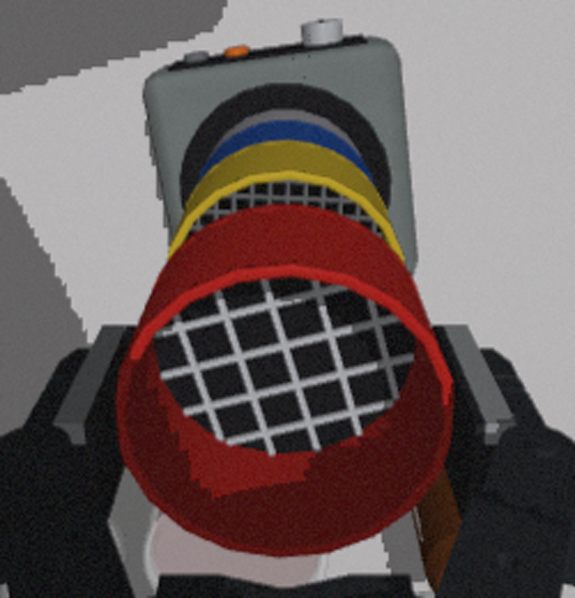

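View pics/s14.png

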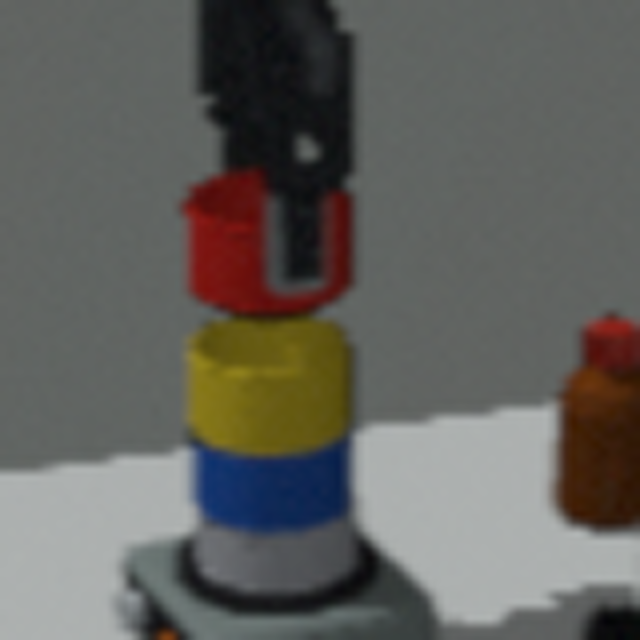

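>>> jog_arm:
  series: [0,5,0,0,0,0,1,0,10,0,0,0,0,1,0,15,0,0,0,0,1,0,19,0,0,0,0,1,0,22,0,0,0,0,1,0,24,0,0,0,0,1,0,25.5,0,0,0,0,1,0,25.5,0,0,0,0,1]

```text
time_s: 21.98
tcp_pos: [0.5659, 0.2445, 0.142]
ee_rot: [[1.0, 0.001, 0.0], [-0.0, 0.0, 1.0], [0.001, -1.0, 0.0]]
force: [-4.1, -0.7, 10.3]
width: 0.0619
```

```bash
python3 - <<'E'
from h import *
s=env.get_state(); print(s["tcp_pos"],s["time_s"],s["force"],s["width"])
e=env.get_image("side"); crop(e,"s15.png",220,100,300,180,8)
E
```

```text
[0.56590013 0.2444932  0.14197064] 21.975 [-4.12819946 -0.72712559 10.32165998] 0.06186472558255877
```

View pics/s15.png

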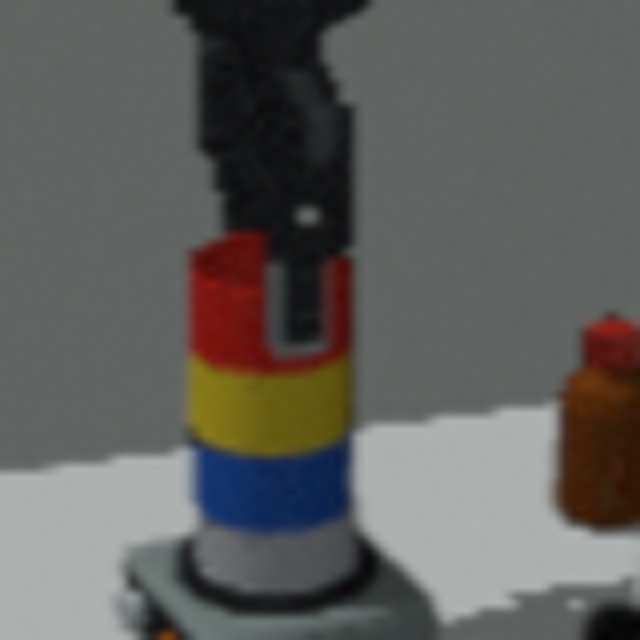

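Seated (TCP z 0.142 as predicted). Release and rise.

>>> jog_arm:
  series: [0,-1,0,0,0,0,1,0,-1,0,0,0,0,0,0,-1,0,0,0,0,0,0,-1,0,0,0,0,0,0,-1,0,0,0,0,0,0,-1,0,0,0,0,0,0,-40,0,0,0,0,0,0,-100,0,0,0,0,0,0,-140,0,0,0,0,0,0,-140,0,0,0,0,0]

```text
time_s: 23.28
tcp_pos: [0.5664, 0.2447, 0.2843]
ee_rot: [[1.0, 0.005, 0.0], [-0.0, 0.001, 1.0], [0.005, -1.0, 0.001]]
force: [0.4, 0.5, -1.3]
width: 0.0851
```

```bash
python3 - <<'E'
from h import *
d=env.get_image("wrist"); crop(d,"w16.png",0,0,512,384,1.5)
s=env.get_state(); print(s["tcp_pos"],s["time_s"],s["force"],s["width"])
print(find(d,"red",(.5645,.245),sv(.131),"w16r.png"))
e=env.get_image("side"); crop(e,"s16.png",220,100,300,180,8)
E
```

```text
[0.56597005 0.24454506 0.2818737 ] 23.325 [-0.57150908  0.09415926 -1.44073297] 0.0854364454320696
(array([0.56498816, 0.24517151]), 4401.5, 4569.232558183721)
```

View pics/w16r.png

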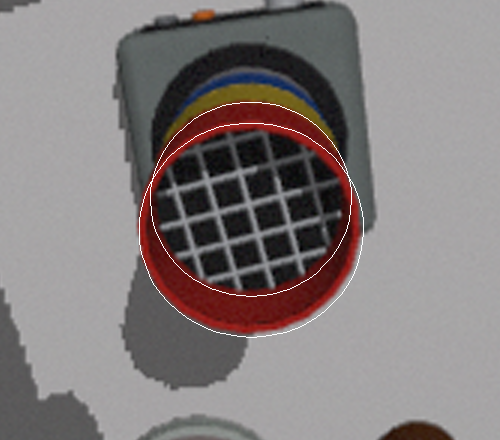

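View pics/s16.png

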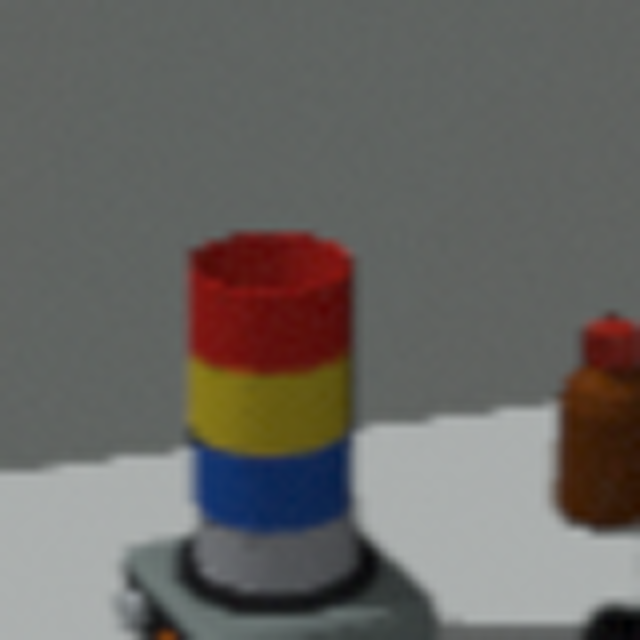

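>>> jog_arm:
  series: [-155,0,-577,0,0,0,0,-155,0,-577,0,0,0,0,-155,0,-577,0,0,0,0,-155,0,-577,0,0,0,0,-155,84,-577,0,0,0,0,-155,84,-577,0,0,0,0,-155,84,-577,0,0,0,0,-155,84,-577,0,0,0,0,-155,84,-577,0,0,0,0,-155,84,-577,0,0,0,0,-155,84,-577,0,0,0,0,-155,84,-577,0,0,0,0,-155,84,-577,0,0,0,0,-155,84,-577,0,0,0,0]

```text
time_s: 25.12
tcp_pos: [0.4108, -0.3318, 0.1971]
ee_rot: [[1.0, 0.0, -0.001], [0.001, -0.0, 1.0], [0.0, -1.0, -0.0]]
force: [0.6, -0.3, -0.2]
width: 0.0854
```

```bash
python3 - <<'E'
from h import *
d=env.get_image("wrist"); crop(d,"w17.png",0,0,512,384,1.5)
s=env.get_state(); print(s["tcp_pos"],s["ee_rot"].round(3).tolist(),s["time_s"],s["force"],s["width"])
print(find(d,"green",(.411,-.332),[(.013,.032),(.007,.032)],"w17g.png"))
E
```

```text
[ 0.41077944 -0.33189763  0.19709501] [[1.0, 0.0, -0.001], [0.001, -0.0, 1.0], [0.0, -1.0, -0.0]] 25.175 [ 0.53451153 -0.10176451  0.53324955] 0.08556160148644998
(array([ 0.41074002, -0.33210909]), 2530.5, 2762.676723185228)
```

View pics/w17.png

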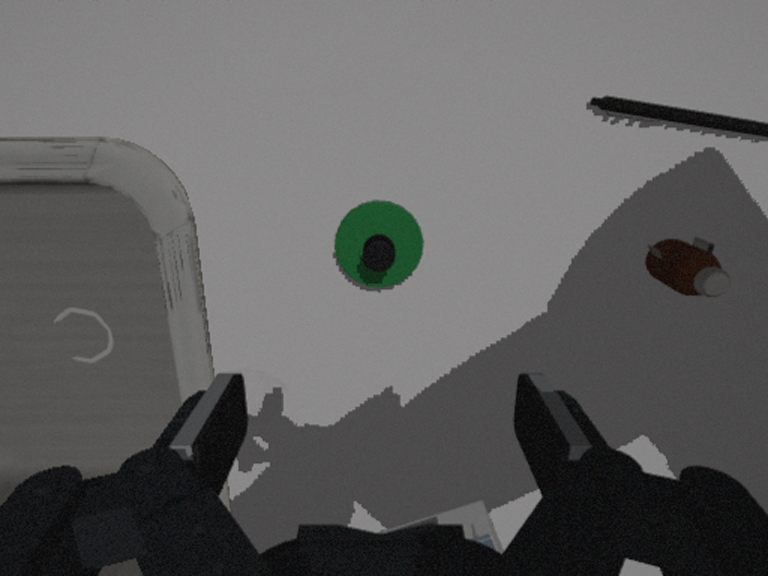

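View pics/w17g.png

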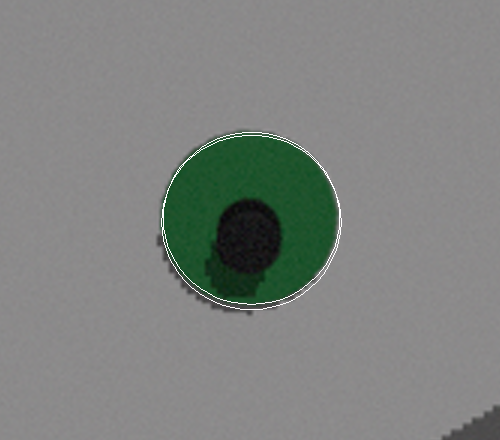

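>>> jog_arm:
  series: [0,55,0,0,0,0,0,0,115,0,0,0,0,0,0,160,0,0,0,0,0,0,179,0,0,0,0,0,0,179,0,0,0,0,0.5,0,179,0,0,0,0,1,0,179,0,0,0,0,1,0,179,0,0,0,0,1,0,179,0,0,0,0,1,0,179,0,0,0,0,1,0,179,0,0,0,0,1,0,179,0,0,0,0,1,0,179,0,0,0,0,1,0,179,0,0,0,0,1,0,179,0,0,0,0,1]

```text
time_s: 27.05
tcp_pos: [0.4108, -0.3329, 0.0189]
ee_rot: [[1.0, 0.001, 0.0], [-0.0, -0.001, 1.0], [0.001, -1.0, -0.001]]
force: [-0.3, 1.8, 7.7]
width: 0.0205
```

```bash
python3 - <<'E'
from h import *
d=env.get_image("wrist"); crop(d,"w18.png",0,0,512,384,1.5)
s=env.get_state(); print(s["tcp_pos"],s["time_s"],s["force"],s["width"])
print(find(d,"green",s["tcp_pos"][:2],[(.013,.032),(.007,.032)],"w18g.png"))
e=env.get_image("side"); crop(e,"s18.png",220,270,320,370,6)
E
```

```text
[ 0.41080669 -0.33287743  0.01888135] 27.1 [-1.73609312  0.49412099  7.4422707 ] 0.020753446312621566
(array([ 0.40274318, -0.33255354]), 7164.5, 10925.059183749254)
```

View pics/w18.png

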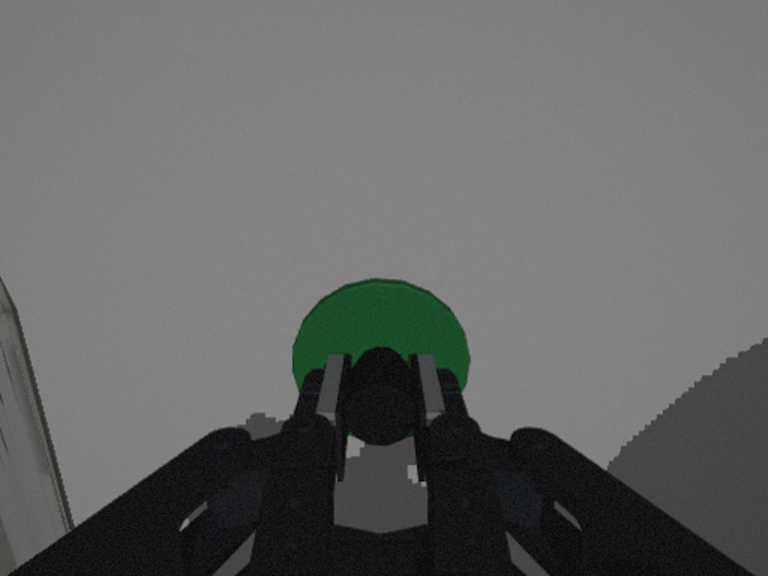

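View pics/w18g.png

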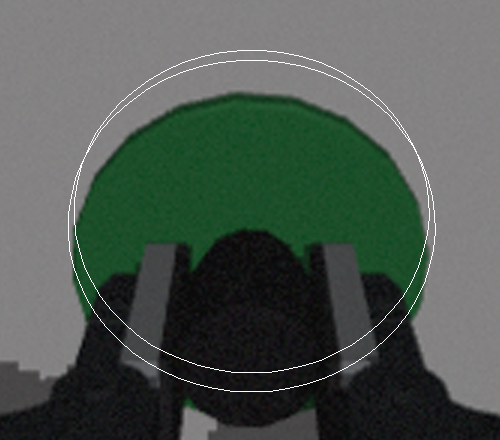

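View pics/s18.png

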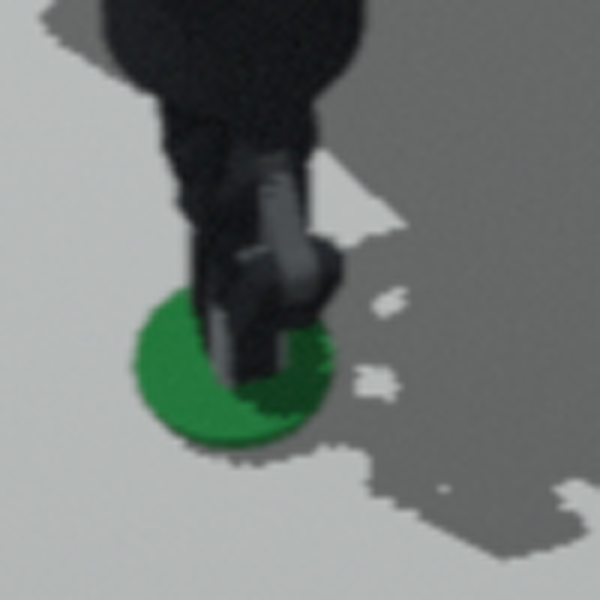

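```bash
python3 - <<'E'
from h import *
d=env.get_image("wrist"); s=env.get_state(); m=mask(d,"green"); ys,xs=np.nonzero(m); print(ys.min(),xs.min(),xs.max())
th=np.linspace(0,6.283,200)
for x in np.arange(.405,.417,.001):
    p=np.array([proj(d,(x+.032*np.cos(t),-.3327+.032*np.sin(t),z)) for t in th for z in(.007,.013)]); print(round(x,4),p[:,1].min().round(1),p[:,0].min().round(1),p[:,0].max().round(1))
E
```

```text
187 196 313
0.405 175.3 193.0 314.9
0.406 177.2 193.1 314.8
0.407 179.0 193.2 314.7
0.408 180.9 193.4 314.5
0.409 182.7 193.5 314.4
0.41 184.6 193.6 314.3
0.411 186.4 193.7 314.2
0.412 188.3 193.8 314.1
0.413 190.1 193.9 313.9
0.414 191.9 194.0 313.8
0.415 193.7 194.2 313.7
0.416 195.5 194.3 313.6
```

>>> jog_arm:
  series: [0,-30,0,0,0,0,1,0,-90,0,0,0,0,1,0,-150,0,0,0,0,1,0,-210,0,0,0,0,1,0,-230,0,0,0,0,1,154,-230,578,0,0,0,1,154,-230,578,0,0,0,1,154,-230,578,0,0,0,1,154,-230,578,0,0,0,1,154,-230,578,0,0,0,1,154,-230,578,0,0,0,1,154,-230,578,0,0,0,1,154,-230,578,0,0,0,1,154,-230,578,0,0,0,1,154,-230,578,0,0,0,1,154,-230,578,0,0,0,1,154,-230,578,0,0,0,1,154,-230,578,0,0,0,1,154,-230,578,0,0,0,1]

```text
time_s: 29.58
tcp_pos: [0.5647, 0.2447, 0.2481]
ee_rot: [[1.0, 0.0, 0.001], [-0.001, 0.0, 1.0], [0.0, -1.0, 0.0]]
force: [0.2, -0.5, -0.8]
width: 0.0207
```

```bash
python3 - <<'E'
from h import *
d=env.get_image("wrist"); crop(d,"w19.png",0,0,512,384,1.5)
s=env.get_state(); print(s["tcp_pos"],s["ee_rot"].round(3).tolist(),s["time_s"],s["force"],s["width"])
e=env.get_image("side"); crop(e,"s19.png",210,70,310,170,6)
E
```

```text
[0.5647206  0.24475905 0.24808162] [[1.0, 0.0, 0.001], [-0.001, -0.0, 1.0], [0.0, -1.0, -0.0]] 29.625 [-1.01610327 -0.4171821  -0.91734547] 0.020644692907219202
```

View pics/w19.png

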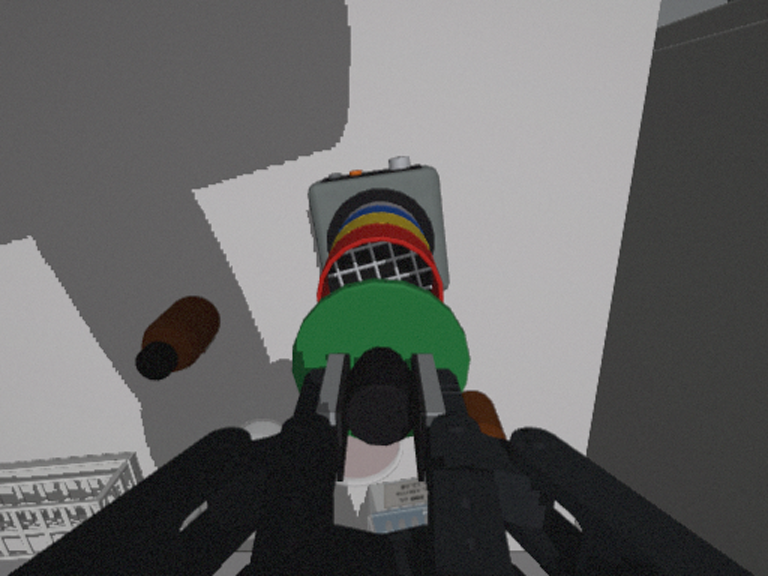

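View pics/s19.png

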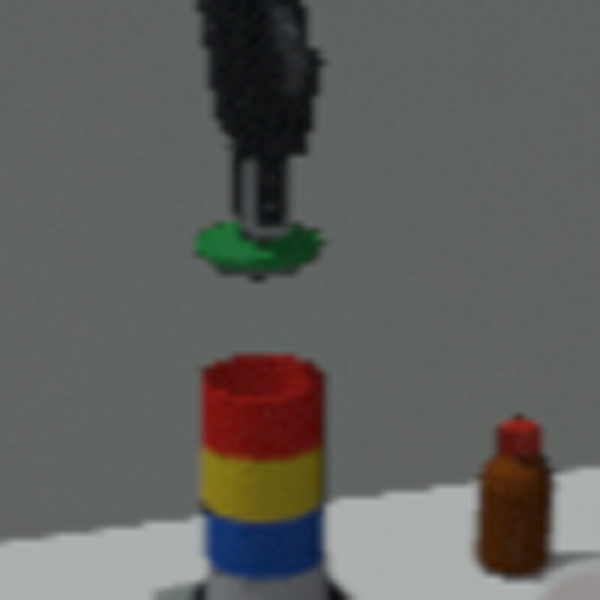

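>>> jog_arm:
  series: [0,20,0,0,0,0,1,0,38,0,0,0,0,1,0,45,0,0,0,0,1,0,45,0,0,0,0,1,0,45,0,0,0,0,1]

```text
time_s: 30.3
tcp_pos: [0.5649, 0.2455, 0.2035]
ee_rot: [[1.0, 0.001, 0.0], [-0.0, 0.0, 1.0], [0.001, -1.0, 0.0]]
force: [-0.3, 0.7, -0.1]
width: 0.0205
```

```bash
python3 - <<'E'
from h import *
d=env.get_image("wrist"); crop(d,"w20.png",170,80,340,320,2.5)
s=env.get_state(); print(s["tcp_pos"],s["time_s"],s["force"],s["width"])
e=env.get_image("side"); crop(e,"s20.png",220,90,300,160,8)
E
```

```text
[0.56488431 0.24551143 0.20349009] 30.35 [ 0.29258223 -0.52332301 -1.15598867] 0.02077337224676152
```

View pics/w20.png

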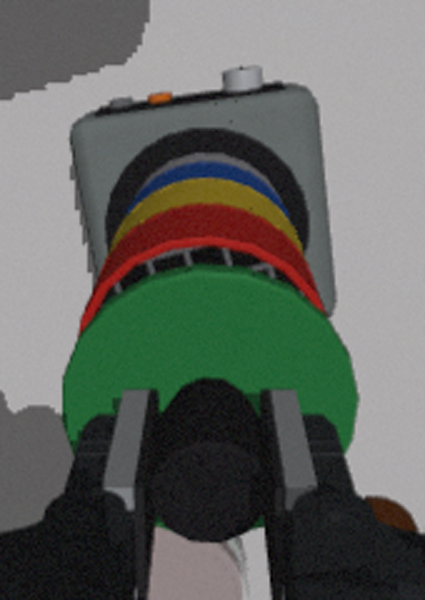

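View pics/s20.png

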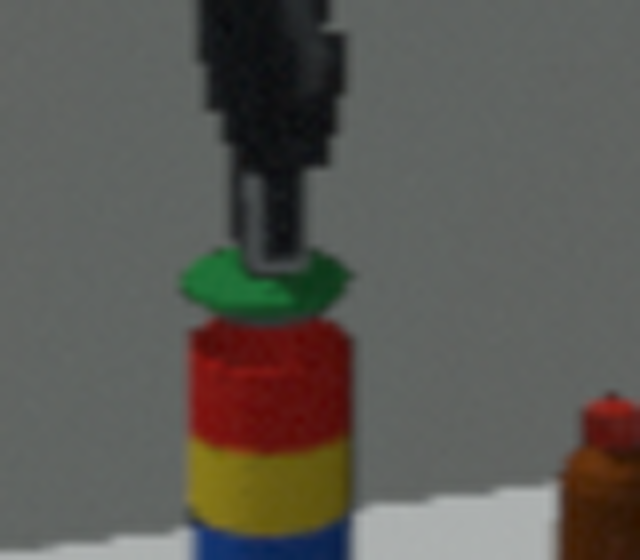

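>>> jog_arm:
  series: [1,5,0,0,0,0,1,1,9,0,0,0,0,1,1,12,0,0,0,0,1,1,15,0,0,0,0,1,1,18,0,0,0,0,1,1,20,0,0,0,0,1,1,21,0,0,0,0,1,1,21,0,0,0,0,1]

```text
time_s: 31.4
tcp_pos: [0.5659, 0.2455, 0.1828]
ee_rot: [[1.0, 0.001, 0.0], [-0.0, 0.0, 1.0], [0.001, -1.0, 0.0]]
force: [-3.2, -0.6, 9.4]
width: 0.0207
```

```bash
python3 - <<'E'
from h import *
s=env.get_state(); print(s["tcp_pos"],s["time_s"],s["force"],s["ft_torque"],s["width"])
e=env.get_image("side"); crop(e,"s21.png",220,90,300,160,8)
e=env.get_image("wrist"); crop(e,"w21.png",170,80,340,320,2.5)
E
```

```text
[0.56590718 0.24550933 0.18277704] 31.4 [-3.18976321 -0.56932185  9.43667017] [-0.09946966  0.38714978  0.01986038] 0.020704094748325283
```

View pics/s21.png

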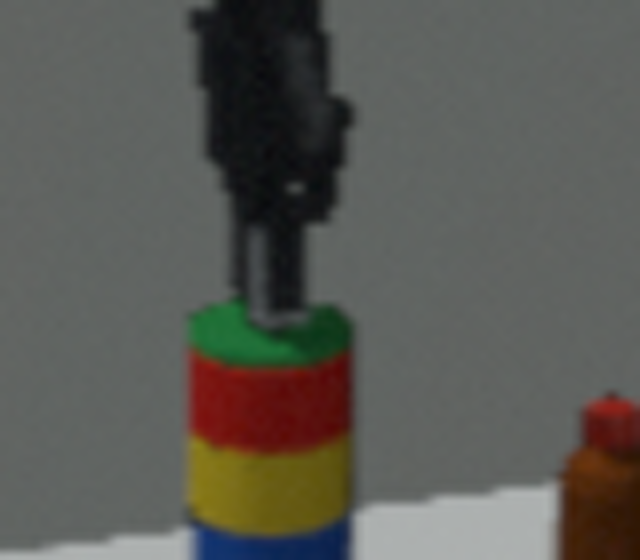

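View pics/w21.png

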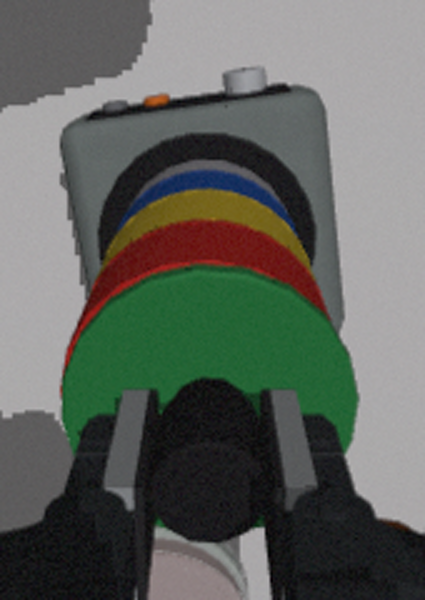

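Seated at the predicted height. Release gently and withdraw.

>>> jog_arm:
  series: [0,-1,0,0,0,0,1,0,-1,0,0,0,0,0,0,-1,0,0,0,0,0,0,-1,0,0,0,0,0,0,-1,0,0,0,0,0,0,-1,0,0,0,0,0,0,-1,0,0,0,0,0,0,-40,0,0,0,0,0,0,-90,0,0,0,0,0,0,-120,0,0,0,0,0,0,-120,0,0,0,0,0,0,-120,0,0,0,0,0]

```text
time_s: 33.0
tcp_pos: [0.5655, 0.2454, 0.3009]
ee_rot: [[1.0, -0.001, 0.0], [-0.0, -0.0, 1.0], [-0.001, -1.0, -0.0]]
force: [-0.1, 0.1, 0.7]
width: 0.085
```

```bash
python3 - <<'E'
from h import *
s=env.get_state(); print(s["tcp_pos"],s["time_s"],s["force"],s["width"])
e=env.get_image("side"); crop(e,"s22.png",200,90,320,220,5)
w=env.get_image("wrist"); crop(w,"w22.png",0,0,512,384,1.5)
print(find(w,"green",(.565,.245),[(.177,.032),(.171,.032)],"w22g.png"))
E
```

```text
[0.56548105 0.24540379 0.30085462] 33.0 [-0.07964059  0.10137053  0.66329943] 0.08498469247017093
(array([0.56528741, 0.24621755]), 3693.0, 3966.8170461142436)
```

View pics/s22.png

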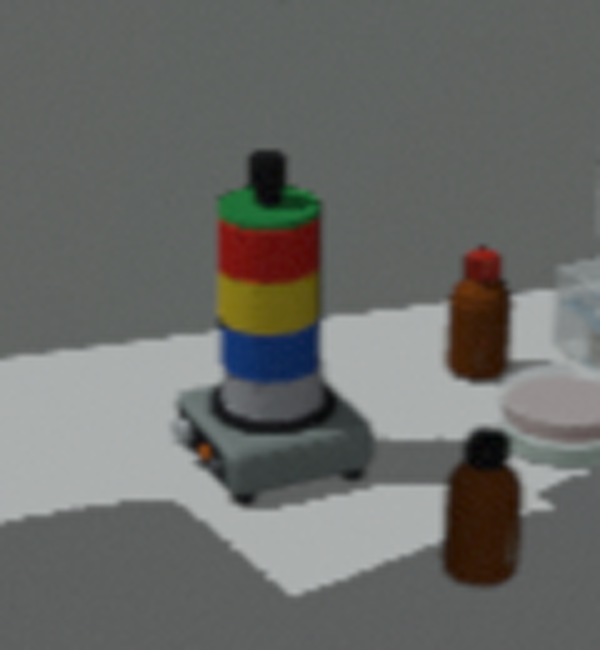

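View pics/w22.png

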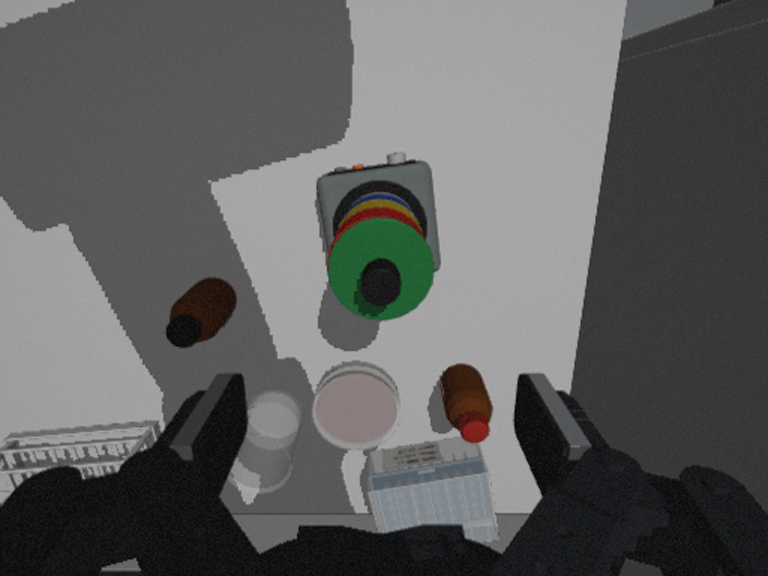

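View pics/w22g.png

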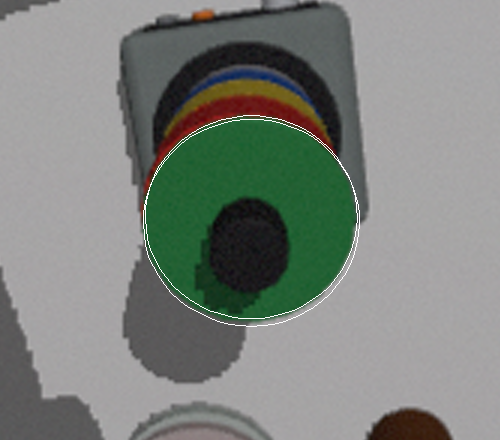

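The stack stands level with all joints closed, the bottles are in place, and the gripper is clear. I'm handing the job in.

```bash
python3 - <<'E'
from workcell import env
print(env.close_job())
E
```

```text
the job is handed in; nothing more can be done
None
```

The sieve stack is built on the shaker in the required order: blue, yellow, red, then the green lid. The job was handed in at about 33 s of the 96 s allowed; no verdict is reported.

**Seating:** Each part stopped at the height expected for fully home, to within about 0.5 mm. The tool heights were 0.075, 0.109, 0.142 and 0.183 m, with contact forces of 10–27 N.

**Final pictures:** The side and wrist views show the stack level with its joints closed, and the gripper open about 120 mm above where it released the lid. The tall bottle stands undisturbed in both views. The small bottle was outside the final pictures; when last seen, just before I gripped the lid, it was standing, and nothing touched it.

**Alignment:** Axis positions from the wrist camera agree within about 1.5 mm; the limit is 7 mm:

| Part | x (m) | y (m) |
|---|---|---|
| Blue | 0.5655 | 0.2452 |
| Yellow | 0.5647 | 0.2452 |
| Red | 0.5650 | 0.2452 |
| Lid | 0.5653 | 0.2462 |

**Checks that disagreed:**
- **Camera positions:** My first estimates from the top and side cameras placed the pan 6–15 mm off in y compared with the wrist camera. I used the wrist camera for all placing.
- **Blue sieve:** It met a sideways force of about 13 N as it went in, so it may sit against one side of the 3 mm play.

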